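# Fit the double lid on the seal jar and lift off its dust cover

### The arm

A 6-joint arm with a two-finger parallel gripper is mounted at the origin on the work surface. World frame = base frame: x ahead of the robot, y to its left, z up, the work surface at z = 0. Lengths are in m, angles in rad, forces in N, time in s.
With the tool pointing down it reaches from about 0.35 to 0.725 m from the base axis. Payload 6 kg.
Tool frame: the origin (TCP) lies at the very end of the fingers, on their centre line; the grasp point (between the pads) lies 19 mm behind it (r.grip_depth is the distance from the TCP to the grasp point, in m); z points along the fingers, y is the direction in which the jaws open and shut (so a half turn about z gives the same grasp; the last joint's range is limited). The gripper opens to 85 mm and grips with 20 to 120 N. Pads are 22 mm wide; open, the fingers measure 114 mm over their backs; the gripper's body (76 mm by 85 mm) begins 54 mm behind the grasp point. The pads swing forward as they close: fully open they stand 13 mm farther back than shut.
Start: joints at [1.508, 0.04, 0.085, 0, -1.615, -0.334], TCP at [0.232, 0.553, 0.231] pointing down, gripper open.
Joint ranges: [-2.56, 2.56], [-1.29, 2.01], [-1.08, 1.49], [-3.29, 1.98], [-2.81, -0.18], [-2.99, 2.99]. Speed limits (rad/s): [2.57, 2.57, 3.01, 3.14, 3.14, 3.14].

### API

Orientations are given as a unit quaternion [x, y, z, w].
In Python, from bench import r gives the robot as it stands.
- The arm moves only by the tool jog_arm, never from a script. Its argument "commands" is a list that holds one entry, the list of rows, each a list of 7 numbers: the closure in counts, from 0 (fully open) to 255 (shut), then the shift along the tool's x, y, z in m, then the turn, a rotation vector about the tool's x, y, z in rad. A call has 1 to 20 rows; each row shifts and turns the commanded pose from where the row before left it, along the tool's axes as they then stand; what a row does not reach is not made up. A row lasts 1/8 s, in which the tool goes at most 62.5 mm and 10.7 degrees, less where a joint would pass 70% of its speed; a pose out of reach is approached as far as the arm can. A call with a gripper value outside its range is refused whole. The fingers move at their own pace and stop on an object; the grip force is fixed at half the most. Time passes only in rows, so rows that do not move let the fingers close. It gives the time, the measured TCP pose, the force and the opening at its end, in the units of the state.
- r.observe(): the state, without advancing time (a new reading comes with each control period).
- r.capture(name): name is "scene" or "side" or "wrist"; returns the picture (420x560x3 uint8, red, green, blue); there is no depth.
- r.camera_params(name): a dict with "fx", "fy", "cx", "cy" (pixels), "distortion" ([k1, k2, p1, p2, k3] as OpenCV has them; the pictures are not rectified), "R" (3x3) and "t" (3): a world point X has camera coordinates R X + t. Camera axes: x right, y down, z forward; pixel columns grow to the right and rows downward; lengths in m; the calibration is good to about 2 mm. A picture is of the moment at which its call begins: read the wrist's pose just before it. camera_params takes no time and is no camera call; for the wrist camera it gives the pose at the moment of the call.
- r.hand_in(): hands the job in, once; it reports no verdict.
Trained networks look in the newest picture that a camera, given by its name, has taken for a name from the list of things; names that differ only in an ending like _2 or _b are one class to them, and where a whole thing is asked for, a point or a joint stands for the part that bears it (a point fixed in the world has none). Each returns a list of dicts, best first, with "p" (0 to 1); they miss things now and then, are a little off and sometimes report something else, mostly with a low value. They report only what shows in the picture. A call takes as long as a camera call. They do not tell look-alikes from the thing itself.
- r.boxes_of(camera, name): "bbox" ([centre column, centre row, width, height] in pixels, round what is visible of it).
- r.landmark_of(camera, name): "centre" ([column, row] in pixels: a listed point, or the origin of a listed thing).
The state is a dict: "time_s": time; "joint_pos": joint angles; "dq": joint speeds; "joint_torque": joint torques, N m; "position": TCP position; "tool_rot": TCP orientation; "ft_force": force on the tool from outside, world axes, zero at the start; "moment": the same for the moment, N m; "gripper_width": finger opening in m.
Only numpy, scipy, OpenCV 4.12 (cv2) and the standard library are available. Lean on these libraries where they do the work, as an engineer would, in place of code of your own. Each camera call takes 0.05 s, during which the arm holds its last target.

### The job

First pick up the open teal jar of cylinder seals and set it upright on the round blue pad, wholly on the pad, and let go of it. Then carry the double lid over as one piece (lifting the orange post lifts both lids), lower it into the jar's mouth without dropping it until the inner lid is fully home with the white cover still on it, and let go. Last, lift the white dust cover alone (its collar is the grip), leaving the orange inner lid seated, and finish while still holding the cover level and still above the jar, clear of the tip of the post; leave the carton, bottle and tape where they are and drop nothing.

Things in the scene. Friction and masses are not known exactly. Their poses are not given: they have to be found in the camera images.
- jar_mid (a point): teal open round jar, 60 mm outside diameter, 80 mm tall, mouth 53 mm wide, black seals fixed at its bottom, 0.2 to 0.4 kg, standing on the table at the start. The point is on its axis, half-way up (40 mm above its foot, 40 mm below its rim); z is its axis, up
- post_mid (a point): orange inner lid, 120 g: plug (47 mm wide, 12 mm deep, 3 mm clearance in the jar), flange (59 x 5 mm) that rests on the jar's rim, upright central post 14 mm wide. Starts on the table on its plug, cover riding on its flange. Point: middle of the 36 mm of post above the cover's collar, 18 mm below the tip, 64 mm above the plug's underside; 92 mm above jar_mid when home. z: axis, up
- collar_mid (a point): white outer lid (dust cover), 100 g, resting loose on the inner lid's flange: disc 68 mm wide, 9 mm skirt, central collar 28 mm outside, 24 mm tall, with a 20 mm through hole for the orange post. It lifts straight up off the post. Point: on the axis, half-way up the collar, 12 mm above the disc, 21 mm above the skirt's lower edge; nested, 30 mm below post_mid. z: axis, up
- pad_top (a point): centre of the top of a round blue pad, 104 mm in diameter, on a fixed square steel plate of 140 mm; the pad's flat top is 12 mm above the table; z up
- carton_mid (a point): bystander: centre of a brown carton with a pale band, 70 x 110 x 60 mm high
- sanitiser_mid (a point): bystander: half-way up a blue bottle with a paper label and black cap, 54 mm in diameter, 140 mm tall
- tape_mid (a point): bystander: centre of a green roll of tape lying flat, 90 mm outside diameter, 25 mm high
There are look-alikes about, which are no part of the job. Of the things that look like the part that bears jar_mid, the middle-sized one is meant.

How it is judged:
On the way, in this order (a step that is already met when the one before it is completed fails the run):
1. the jar stands upright and let go, wholly on the blue pad (horizontal distance between jar_mid and pad_top below 0.022 m and z of jar_mid in the frame of pad_top between 0.037 and 0.043 m and angle between jar_mid's own z axis and vertical below 0.05 rad and contact force between the fingers and jar below 0.1 N and linear speed of jar below 0.02 m/s), for 0.2 s.
2. the double lid is on the jar: inner lid fully home, cover still nested on it, the post let go (horizontal distance between jar_mid and pad_top below 0.022 m and z of jar_mid in the frame of pad_top between 0.037 and 0.043 m and angle between jar_mid's own z axis and vertical below 0.05 rad and horizontal distance between post_mid and jar_mid below 0.008 m and z of post_mid in the frame of jar_mid between 0.0895 and 0.0945 m and angle between the z axis of post_mid and the z axis of jar_mid, either way round below 0.05 rad and z of collar_mid in the frame of post_mid between -0.0325 and -0.027 m and horizontal distance between collar_mid and post_mid below 0.006 m and contact force between the fingers and inner_lid below 0.1 N and linear speed of inner_lid below 0.02 m/s), for 0.2 s.
At the end, for the whole second after the job is handed in: Jar upright within 22 mm of the pad's centre; inner lid home in it (2.5 mm in height, 0.05 rad), untouched; the gripper alone holds the white cover, still, level within 0.25 rad, within 60 mm sideways of the post, its lower edge at least 6 mm above the post's tip (all of step 1 and horizontal distance between post_mid and jar_mid below 0.008 m and z of post_mid in the frame of jar_mid between 0.0895 and 0.0945 m and angle between the z axis of post_mid and the z axis of jar_mid, either way round below 0.05 rad and z of collar_mid in the frame of post_mid above 0.045 m and horizontal distance between collar_mid and post_mid below 0.06 m and angle between collar_mid's own z axis and vertical below 0.25 rad and contact force between the fingers and outer_lid above 0.5 N and contact force between the fingers and inner_lid below 0.1 N and linear speed of outer_lid below 0.03 m/s and linear speed of inner_lid below 0.02 m/s); the arm keeps its last pose, push and grip.
It fails at once if the cover is raised more than 12 mm off the inner lid while the inner lid is not home in the jar (z of collar_mid in the frame of post_mid above -0.018 m and not (horizontal distance between post_mid and jar_mid below 0.008 m and z of post_mid in the frame of jar_mid between 0.0895 and 0.0945 m and angle between the z axis of post_mid and the z axis of jar_mid, either way round below 0.05 rad)).
It fails at once if the jar is tipped by more than 0.5 rad (angle between jar_mid's own z axis and vertical above 0.5 rad).
It fails at once if the jar or a lid is dropped (faster than 0.45 m/s with no finger on it; for the cover and inner lid, on neither) ((linear speed of jar above 0.45 m/s and contact force between the fingers and jar below 0.1 N) or (linear speed of inner_lid above 0.45 m/s and contact force between the fingers and inner_lid below 0.1 N and contact force between the fingers and outer_lid below 0.1 N) or (linear speed of outer_lid above 0.45 m/s and contact force between the fingers and outer_lid below 0.1 N and contact force between the fingers and inner_lid below 0.1 N)).
It fails at once if a bystander is moved by more than 30 mm (distance of any of carton_mid, sanitiser_mid, tape_mid from where it was at the start of the episode above 0.03 m).
It also fails if it takes over 70 s, if anything falls off the work surface, if the arm or the gripper's body presses on something with over 40 N, if the wrist force passes 120 N, or if a joint passes its speed limit or range.

## Working session

There is one attempt and no reset: what is moved stays moved. The work goes in short steps, Python scripts to look and compute and a tool call to move; the robot and the scene stay as the last step left them, time stands still between calls to the robot, and variables do not carry over. Pictures are saved under pics/ and viewed, and the job is handed in when it is done.

Besides the shell and the picture viewer there is one more tool, called after "Call:" as name(argument=value, ...), one argument or row to a line, values as JSON. jog_arm: Moves the arm, as the interface text tells. Its arguments: {"type":"object","properties":{"commands":{"type":"array"}},"required":["commands"]}

```bash
ls; mkdir -p pics
python3 - <<'E'
from bench import r
import cv2,numpy as np
s=r.observe();print(s)
for n in ["scene","side","wrist"]:
    im=r.capture(n);cv2.imwrite(f"pics/a_{n}.png",im[:,:,::-1])
    p=r.camera_params(n);print(n,{k:np.round(v,4).tolist() for k,v in p.items()})
    for t in ["jar_mid","post_mid","collar_mid","pad_top","carton_mid","sanitiser_mid","tape_mid"]:
        print(t,[(np.round(d["centre"],1).tolist(),round(d["p"],2)) for d in r.landmark_of(n,t)])
print(r.observe()["time_s"])
E
```

```text
pics
{'time_s': 0.0, 'joint_pos': array([ 1.50765933e+00,  4.08460269e-02,  8.38035782e-02, -4.69424396e-04,
       -1.61551627e+00, -3.33743295e-01]), 'dq': array([-8.19323800e-04, -9.31444372e-06, -1.65973576e-04, -1.45183005e-03,
       -2.48004299e-04,  1.82167148e-04]), 'joint_torque': array([ 9.61556434e-04, -3.68210363e+01,  3.47413409e+01,  6.93152770e+00,
       -5.40566005e-03,  1.30732911e-05]), 'position': array([0.23169668, 0.55309698, 0.23025438]), 'tool_rot': array([ 9.80376901e-01, -1.97130163e-01, -1.13478618e-04,  9.04771184e-04]), 'ft_force': array([ 0.56908304, -0.286302  , -0.56584769]), 'moment': array([-0.03313721,  0.00896984, -0.06641313]), 'gripper_width': 0.0859194733908245}
scene {'fx': 474.4426, 'fy': 474.4426, 'cx': 284.4529, 'cy': 210.6706, 'distortion': [-0.1173, 0.0, 0.0, 0.0, 0.0], 'R': [[-0.2707, 0.9624, -0.0217], [0.6201, 0.1571, -0.7686], [-0.7363, -0.2215, -0.6393]], 't': [0.1406, -0.2992, 1.5825]}
jar_mid [([399.0, 221.0], 0.87), ([344.6, 223.8], 0.79), ([372.0, 196.8], 0.62)]
post_mid [([399.1, 220.0], 0.47), ([290.3, 181.8], 0.41)]
collar_mid 
[... 374 characters left out ...]
: [0.5691, 0.1165, 0.6983]}
jar_mid [([360.5, 330.4], 0.87), ([294.7, 360.2], 0.67), ([267.8, 275.3], 0.66)]
post_mid [([353.5, 213.5], 0.64)]
collar_mid [([350.9, 228.3], 0.7)]
pad_top [([358.8, 158.5], 0.9)]
carton_mid [([177.6, 268.7], 0.96)]
sanitiser_mid [([243.3, 158.6], 0.66), ([297.6, 356.0], 0.57)]
tape_mid [([223.8, 211.4], 0.59), ([297.8, 359.4], 0.26)]
wrist {'fx': 315.5634, 'fy': 315.5634, 'cx': 277.2142, 'cy': 210.3079, 'distortion': [-0.0551, 0.0, 0.0, 0.0, 0.0], 'R': [[-0.3859, -0.9225, -0.0011], [-0.8832, 0.3691, 0.2892], [-0.2664, 0.1126, -0.9573]], 't': [0.5996, -0.0382, 0.3781]}
jar_mid []
post_mid []
collar_mid []
pad_top []
carton_mid []
sanitiser_mid []
tape_mid []
1.2
```

View pics/a_scene.png

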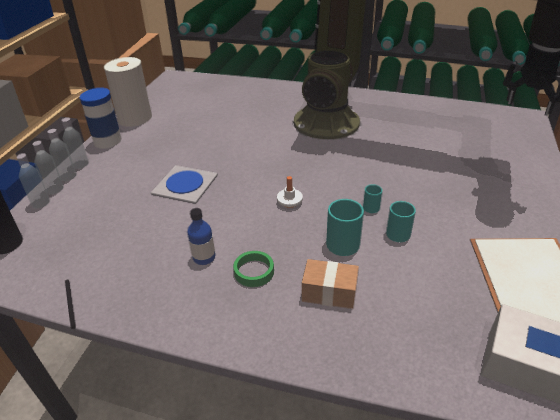

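View pics/a_side.png

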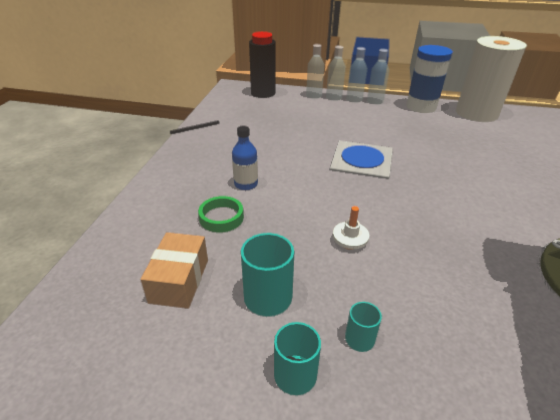

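View pics/a_wrist.png

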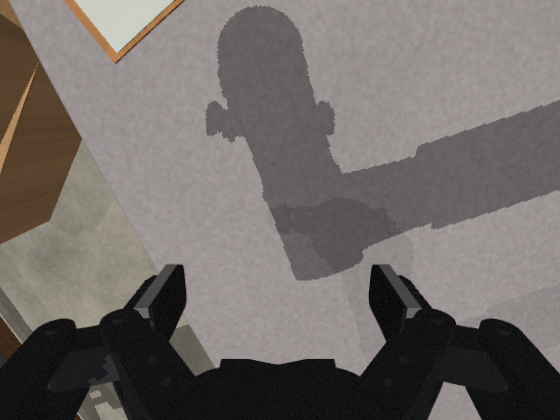

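The scene view shows three teal jars: large at (344,226), small at (372,198), and middle-sized at (400,222), which is at (297,358) in the side view. The lid is at (290,195) in scene and (352,230) in side, and the pad is at (186,183) and (361,157).

```bash
cat > h.py <<'E'
import numpy as np,cv2
from bench import r
from scipy.spatial.transform import Rotation as Rn
def ray(p,px):
    K=np.array([[p["fx"],0,p["cx"]],[0,p["fy"],p["cy"]],[0,0,1]])
    u=cv2.undistortPoints(np.array([[px]],float),K,np.array(p["distortion"],float))[0,0]
    R=np.array(p["R"]);t=np.array(p["t"]);d=R.T@np.array([u[0],u[1],1]);return -R.T@t,d/np.linalg.norm(d)
def onz(p,px,z):
    o,d=ray(p,px);return o+d*(z-o[2])/d[2]
def tri(obs):
    A=np.zeros((3,3));b=np.zeros(3)
    for p,px in obs:
        o,d=ray(p,px);M=np.eye(3)-np.outer(d,d);A+=M;b+=M@o
    return np.linalg.solve(A,b)
def proj(p,X):
    K=np.array([[p["fx"],0,p["cx"]],[0,p["fy"],p["cy"]],[0,0,1]])
    rv=cv2.Rodrigues(np.array(p["R"],float))[0]
    return cv2.projectPoints(np.array([X],float),rv,np.array(p["t"],float),K,np.array(p["distortion"],float))[0][0,0]
def totool(dw,s=None):
    s=s or r.observe()
    return Rn.from_quat(s["tool_rot"]).inv().apply(dw)
E
python3 - <<'E'
from h import *
a=r.camera_params("scene");b=r.camera_params("side")
D=dict(jar=((399,221),(294.7,360.2),.04),big=((344.6,223.8),(267.8,275.3),.05),small=((372,196.8),(363,328),.03),post=((290.3,181.8),(353.5,213.5),.064),collar=((289.9,194.3),(350.9,228.3),.034),
pad=((186,183.3),(358.8,158.5),.012),carton=((328.1,281.5),(177.6,268.7),.03),sanit=((201.3,236.9),(243.3,158.6),.07),tape=((253.2,268.8),(223.8,211.4),.0125))
for k,(u,v,z) in D.items():
    X=tri([(a,u),(b,v)]);print(k,np.round(X,4),np.round(onz(a,u,z)[:2],4),np.round(onz(b,v,z)[:2],4))
s=r.observe();print(Rn.from_quat(s["tool_rot"]).as_matrix().round(3))
for y in "0":
    p=r.camera_params("wrist");print("wrist cam pos",(-np.array(p["R"]).T@np.array(p["t"])).round(3))
E
```

```text
jar [0.5002 0.2819 0.0377] [0.5009 0.2802] [0.5008 0.2855]
big [0.5655 0.1602 0.0577] [0.5542 0.1571] [0.5679 0.1565]
small [0.4131 0.2057 0.0303] [0.4104 0.2041] [0.414  0.2078]
post [ 0.4478 -0.0038  0.0687] [ 0.4436 -0.0043] [ 0.447  -0.0119]
collar [ 0.4486 -0.0059  0.0299] [ 0.4571 -0.0022] [ 0.4476 -0.0049]
pad [ 0.4471 -0.3053  0.0073] [ 0.4516 -0.3027] [ 0.4475 -0.2959]
carton [0.7225 0.1546 0.0292] [0.7219 0.1534] [0.7223 0.157 ]
sanit [ 0.6944 -0.1439  0.0666] [ 0.6993 -0.1406] [ 0.6926 -0.1412]
tape [ 0.7052 -0.0229  0.01  ] [ 0.7115 -0.0181] [ 0.7034 -0.0259]
[[ 0.922 -0.387  0.   ]
 [-0.387 -0.922 -0.   ]
 [ 0.     0.    -1.   ]]
wrist cam pos [0.298 0.525 0.374]
```

Call:
jog_arm(
  commands=[
    [[0, 0.044, 0.018, 0, 0, 0, 0], [0, 0.044, 0.018, 0, 0, 0, 0], [0, 0.044, 0.018, 0, 0, 0, 0], [0, 0.044, 0.018, 0, 0, 0, 0], [0, 0.044, 0.018, 0, 0, 0, 0], [0, 0.044, 0.018, 0, 0, 0, 0], [0, 0.044, 0.018, 0, 0, 0, 0], [0, 0.044, 0.018, 0, 0, 0, 0], [0, 0, 0, 0, 0, 0, 0], [0, 0, 0, 0, 0, 0, 0]],
  ],
)

```text
time_s: 2.45
position: [0.5008, 0.2845, 0.2312]
tool_rot: [0.98, -0.197, -0.0, 0.0]
ft_force: [0.4, -0.8, -0.2]
gripper_width: 0.0852
```

Run:
```python
from h import *
s=r.observe();print({k:np.round(v,4).tolist() for k,v in s.items() if k not in("dq","joint_torque")})
p=r.camera_params("wrist");im=r.capture("wrist");cv2.imwrite("pics/b_wrist.png",im[:,:,::-1])
for d in r.landmark_of("wrist","jar_mid"): print(d,onz(p,d["centre"],.04))
for d in r.boxes_of("wrist","jar_mid"): print(d)
print("proj jar",proj(p,[.5,.282,.04]), proj(p,[.5,.282,.08]))
```

```text
{'time_s': 2.45, 'joint_pos': [0.8647, -0.0234, 0.0208, -0.0001, -1.6151, 0.3087], 'position': [0.5008, 0.2845, 0.2312], 'tool_rot': [0.9803, -0.1974, -0.0001, 0.0], 'ft_force': [0.4459, -0.8471, -0.2101], 'moment': [0.0702, 0.0088, 0.051], 'gripper_width': 0.0852}
{'centre': [281.7, 189.7], 'p': 0.77} [0.49409197 0.28156389 0.04      ]
{'centre': [367.8, 225.7], 'p': 0.71} [0.41840096 0.20799018 0.04      ]
{'centre': [371.7, 75.3], 'p': 0.61} [0.5672213  0.15468203 0.04      ]
{'bbox': [280.4, 192.1, 59.1, 66.1], 'p': 0.73}
{'bbox': [370.1, 226.3, 49.7, 54.7], 'p': 0.62}
{'bbox': [381.9, 65.8, 115.9, 107.7], 'p': 0.59}
proj jar [279.22928148 184.92109559] [279.44143218 193.79548865]
```

View pics/b_wrist.png

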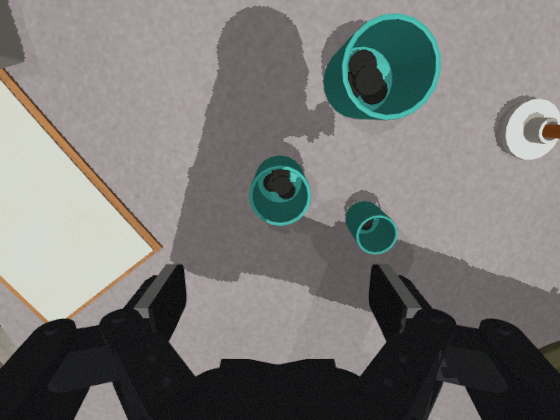

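The wrist view shows the middle jar with its rim circle centred near (280,196). The big jar is at (395,66), the small one at (376,233), and the lid at (535,130).

Run:
```python
from h import *
p=r.camera_params("wrist");im=cv2.imread("pics/b_wrist.png")
big=cv2.resize(im[150:240,235:330],None,fx=8,fy=6,interpolation=cv2.INTER_NEAREST);cv2.imwrite("pics/b_crop.png",big)
for c in [(280,195),(280,196.5)]: print(onz(p,c,.08))
# project rim circles
for X in [(.5,.282),(.497,.281)]:
    q=np.array([proj(p,[X[0]+.03*np.cos(t),X[1]+.03*np.sin(t),.08]) for t in np.linspace(0,6.28,60)]);print(X,q.min(0),q.max(0))
hsv=cv2.cvtColor(im,cv2.COLOR_BGR2HSV);m=((hsv[...,0]>75)&(hsv[...,0]<98)&(hsv[...,1]>120)&(hsv[...,2]>130)).astype(np.uint8)
m[:, :240]=0;m[:,320:]=0;m[:140]=0;m[240:]=0
ys,xs=np.nonzero(m);print(len(xs),xs.min(),xs.max(),ys.min(),ys.max())
```

```text
[0.49818588 0.28278762 0.08      ]
[0.49681605 0.28335434 0.08      ]
(0.5, 0.282) [248.68644406 161.64498313] [311.39099029 222.65443249]
(0.497, 0.281) [250.91364044 164.20237944] [313.47996479 224.94209188]
396 258 310 166 225
```

View pics/b_crop.png

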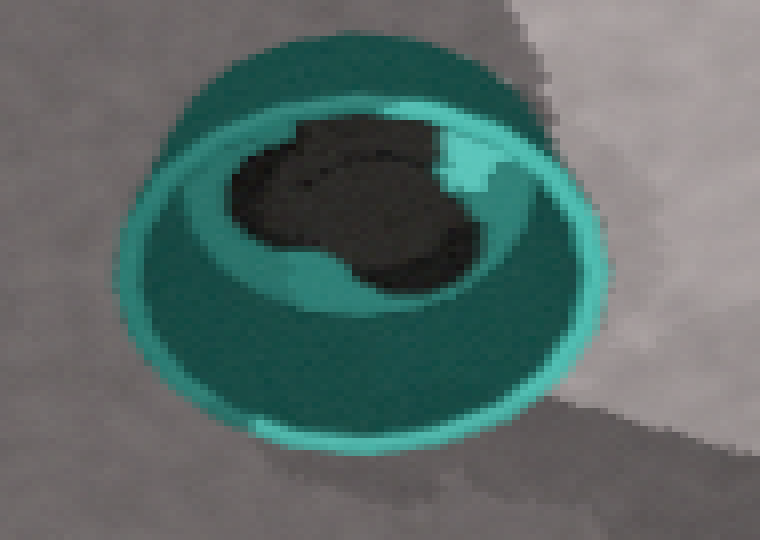

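Call:
jog_arm(
  commands=[
    [[0, -0.002, 0.003, 0.032, 0, 0, 0], [0, 0, 0, 0.041, 0, 0, 0], [0, 0, 0, 0.041, 0, 0, 0], [0, 0, 0, 0.041, 0, 0, 0], [0, 0, 0, 0.041, 0, 0, 0], [0, 0, 0, 0, 0, 0, 0], [0, 0, 0, 0, 0, 0, 0]],
  ],
)

```text
time_s: 3.48
position: [0.4986, 0.2835, 0.0375]
tool_rot: [0.981, -0.196, 0.001, -0.001]
ft_force: [-0.7, 0.3, 0.6]
gripper_width: 0.0853
```

Run:
```python
from h import *
im=r.capture("wrist");cv2.imwrite("pics/c_wrist.png",im[:,:,::-1])
im=r.capture("side");cv2.imwrite("pics/c_side.png",im[:,:,::-1])
```

```text
(no output)
```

View pics/c_wrist.png

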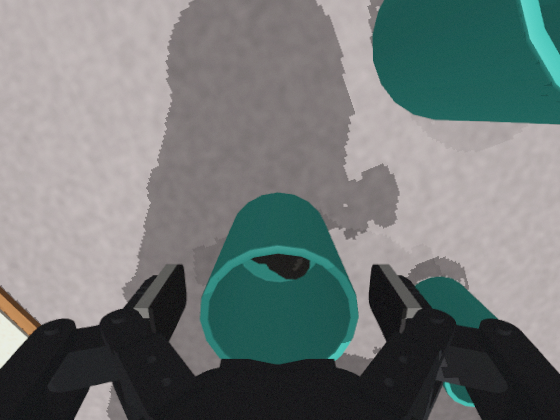

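View pics/c_side.png

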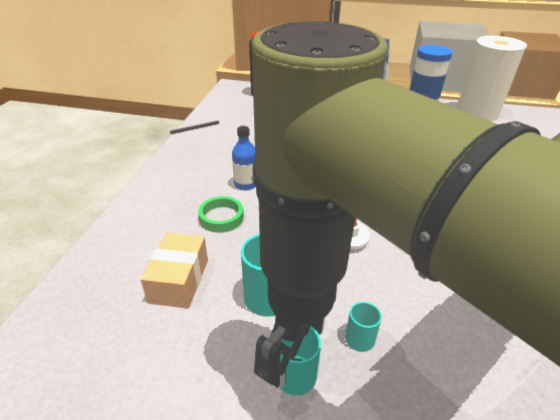

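The jar (centre column about 279) sits midway between the finger pads (165 and 390). I'm closing the gripper.

Call:
jog_arm(
  commands=[
    [[255, 0, 0, 0, 0, 0, 0], [255, 0, 0, 0, 0, 0, 0], [255, 0, 0, 0, 0, 0, 0], [255, 0, 0, 0, 0, 0, 0], [255, 0, 0, 0, 0, 0, 0], [255, 0, 0, 0, 0, 0, 0]],
  ],
)

```text
time_s: 4.32
position: [0.4987, 0.2832, 0.037]
tool_rot: [0.98, -0.197, 0.001, -0.001]
ft_force: [-0.4, 1.2, 5.7]
gripper_width: 0.0595
```

Call:
jog_arm(
  commands=[
    [[255, 0, 0, -0.015, 0, 0, 0], [255, 0, 0, -0.03, 0, 0, 0], [255, 0, 0, -0.03, 0, 0, 0], [255, 0, 0, -0.03, 0, 0, 0], [255, 0, 0, -0.03, 0, 0, 0], [255, 0.006, 0.02, -0.015, 0, 0, 0], [255, 0.013, 0.04, 0, 0, 0, 0], [255, 0.013, 0.04, 0, 0, 0, 0], [255, 0.013, 0.04, 0, 0, 0, 0], [255, 0.013, 0.04, 0, 0, 0, 0], [255, 0.013, 0.04, 0, 0, 0, 0], [255, 0.013, 0.04, 0, 0, 0, 0], [255, 0.013, 0.04, 0, 0, 0, 0], [255, 0.013, 0.04, 0, 0, 0, 0], [255, 0.013, 0.04, 0, 0, 0, 0], [255, 0.013, 0.04, 0, 0, 0, 0], [255, 0.013, 0.04, 0, 0, 0, 0], [255, 0.013, 0.04, 0, 0, 0, 0], [255, 0.013, 0.04, 0, 0, 0, 0], [255, 0.004, 0.02, 0, 0, 0, 0]],
  ],
)

```text
time_s: 6.82
position: [0.4447, -0.305, 0.1844]
tool_rot: [0.98, -0.198, -0.001, -0.0]
ft_force: [-0.4, 0.3, -2.8]
gripper_width: 0.0595
```

Run:
```python
from h import *
p=r.camera_params("wrist");s=r.observe();im=r.capture("wrist");cv2.imwrite("pics/d_wrist.png",im[:,:,::-1])
print({k:np.round(v,4).tolist() for k,v in s.items() if k not in("dq","joint_torque")})
for d in r.landmark_of("wrist","pad_top"): print(d,onz(p,d["centre"],.012))
for c in ["scene","side"]:
    im=r.capture(c);cv2.imwrite(f"pics/d_{c}.png",im[:,:,::-1])
    q=r.camera_params(c)
    for n,z in [("pad_top",.012),("jar_mid",.18)]:
        for d in r.landmark_of(c,n): print(c,n,d,onz(q,d["centre"],z))
```

```text
{'time_s': 6.825, 'joint_pos': [-0.2285, -0.1203, -0.156, -0.0004, -1.5376, 1.4001], 'position': [0.4447, -0.305, 0.1844], 'tool_rot': [0.9801, -0.1983, -0.0012, -0.0002], 'ft_force': [-0.36, 0.2557, -2.8198], 'moment': [0.0387, -0.0459, 0.0665], 'gripper_width': 0.0595}
{'centre': [286.7, 192.7], 'p': 0.61} [ 0.4368067  -0.31281834  0.012     ]
scene pad_top {'centre': [184.6, 181.3], 'p': 0.69} [ 0.44390784 -0.31059028  0.012     ]
scene jar_mid {'centre': [371.7, 195.3], 'p': 0.97} [0.60001739 0.21437762 0.18      ]
scene jar_mid {'centre': [175.6, 124.6], 'p': 0.93} [ 0.4239502  -0.31804107  0.18      ]
side pad_top {'centre': [360.4, 155.9], 'p': 0.87} [ 0.44442345 -0.30907836  0.012     ]
side jar_mid {'centre': [362.3, 330.2], 'p': 0.98} [0.4296508  0.32198675 0.18      ]
side jar_mid {'centre': [371.0, 87.0], 'p': 0.9} [ 0.44500114 -0.32295207  0.18      ]
side jar_mid {'centre': [265.1, 276.4], 'p': 0.6} [0.54216993 0.27334894 0.18      ]
```

View pics/d_wrist.png

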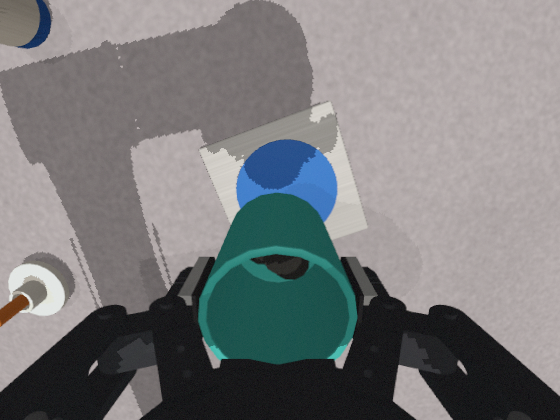

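View pics/d_scene.png

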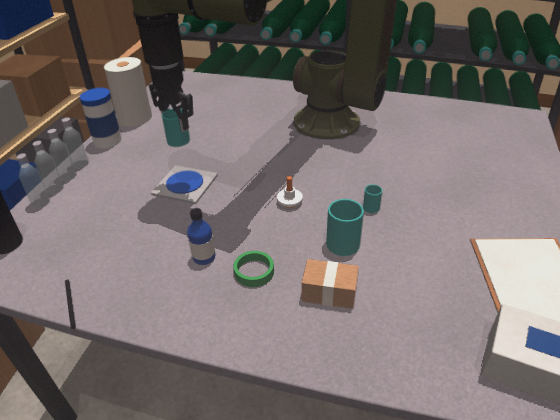

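View pics/d_side.png

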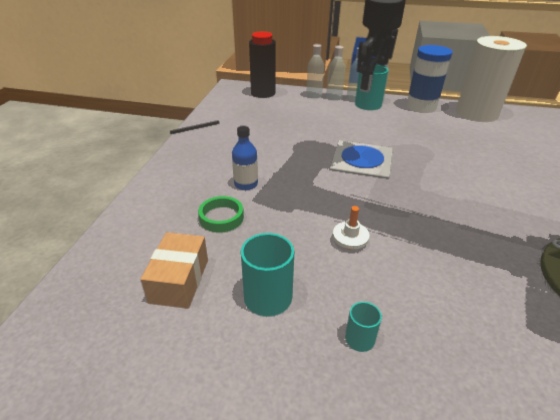

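The jar is held over the pad. The pad ellipse shows at about (287,185) in wrist, (185,182) in scene and (363,156) in side. I'll refine the pad centre by colour.

Run:
```python
from h import *
for c,box in [("scene",(160,215,165,200)),("side",(330,400,138,175))]:
    im=cv2.imread(f"pics/d_{c}.png");h=cv2.cvtColor(im,cv2.COLOR_BGR2HSV)
    m=((h[...,0]>105)&(h[...,0]<130)&(h[...,1]>140)).astype(np.uint8)
    k=np.zeros_like(m);k[box[2]:box[3],box[0]:box[1]]=1;m*=k
    ct=max(cv2.findContours(m,0,cv2.CHAIN_APPROX_NONE)[0],key=cv2.contourArea);e=cv2.fitEllipse(ct)
    print(c,e,onz(r.camera_params(c),e[0],.012), m.sum())
```

```text
scene ((184.4655303955078, 181.40716552734375), (19.60553741455078, 35.09939956665039), 82.33610534667969) [ 0.44446535 -0.31074374  0.012     ] 559
side ((362.6572265625, 156.2176971435547), (19.751510620117188, 39.72698211669922), 96.415283203125) [ 0.43891386 -0.30879088  0.012     ] 660
```

Call:
jog_arm(
  commands=[
    [[255, -0.001, 0.003, 0.01, 0, 0, 0], [255, -0.001, 0.003, 0.03, 0, 0, 0], [255, 0, 0, 0.03, 0, 0, 0], [255, 0, 0, 0.03, 0, 0, 0], [255, 0, 0, 0.02, 0, 0, 0], [255, 0, 0, 0.007, 0, 0, 0], [255, 0, 0, 0.002, 0, 0, 0], [255, 0, 0, 0, 0, 0, 0]],
  ],
)

```text
time_s: 8.22
position: [0.4428, -0.3081, 0.0572]
tool_rot: [0.98, -0.197, 0.001, 0.0]
ft_force: [-0.1, -0.1, -2.1]
gripper_width: 0.0595
```

Run:
```python
from h import *
print(r.observe()["position"].round(4),r.observe()["ft_force"].round(2))
p=r.camera_params("wrist");im=r.capture("wrist");cv2.imwrite("pics/e_wrist.png",im[:,:,::-1])
im=r.capture("side");cv2.imwrite("pics/e_side.png",cv2.resize(im[90:220,290:430,::-1],None,fx=4,fy=4))
```

```text
[ 0.4428 -0.3081  0.0572] [-0.06 -0.06 -2.09]
```

View pics/e_wrist.png

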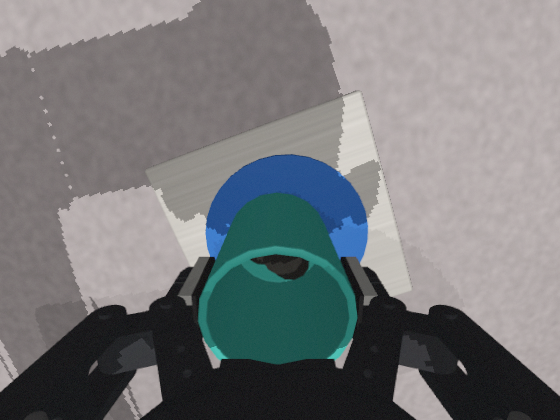

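View pics/e_side.png

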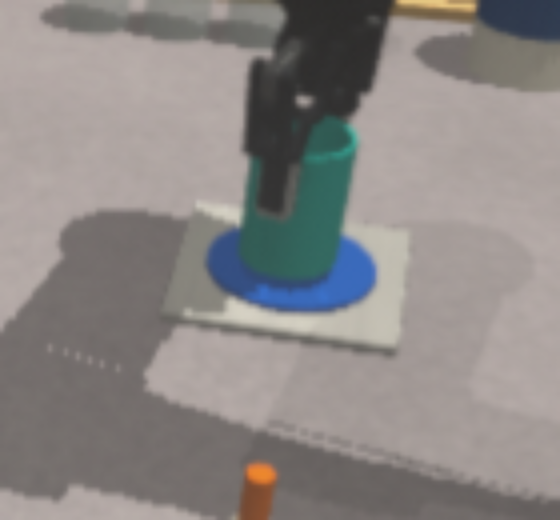

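Run:
```python
from h import *
from scipy.optimize import least_squares
p=r.camera_params("wrist")
def f(c):
    q=np.array([proj(p,[c[0]+.052*np.cos(t),c[1]+.052*np.sin(t),.012]) for t in np.linspace(0,6.28,120)])
    return [q[:,0].min()-206,q[:,0].max()-367.5,q[:,1].min()-154]
x=least_squares(f,[.44,-.31]);print(x.x,x.fun)
def g(c):
    q=np.array([proj(p,[c[0]+.03*np.cos(t),c[1]+.03*np.sin(t),c[2]]) for t in np.linspace(0,6.28,120)])
    return [q[:,0].min()-199,q[:,0].max()-356.5,q[:,1].min()-246]
x=least_squares(g,[.44,-.31,.1]);print(x.x,x.fun)
```

```text
[ 0.43889136 -0.3137325 ] [-0.76377949  0.76709213  0.1071693 ]
[ 0.44100577 -0.30831734  0.09730492] [ 5.68434189e-14 -1.13686838e-13  2.55795385e-13]
```

Call:
jog_arm(
  commands=[
    [[255, 0.001, 0.003, 0.003, 0, 0, 0], [255, 0, 0, 0.002, 0, 0, 0], [255, 0, 0, 0.001, 0, 0, 0], [255, 0, 0, 0, 0, 0, 0]],
  ],
)

```text
time_s: 8.82
position: [0.442, -0.311, 0.0502]
tool_rot: [0.98, -0.197, -0.0, 0.0]
ft_force: [-0.4, 1.2, -3.4]
gripper_width: 0.0596
```

Call:
jog_arm(
  commands=[
    [[255, 0, 0, 0.001, 0, 0, 0], [255, 0, 0, 0.0005, 0, 0, 0], [255, 0, 0, 0, 0, 0, 0]],
  ],
)

```text
time_s: 9.2
position: [0.4422, -0.3111, 0.0491]
tool_rot: [0.98, -0.197, 0.0, 0.0]
ft_force: [-1.2, 0.8, -0.9]
gripper_width: 0.06
```

Call:
jog_arm(
  commands=[
    [[255, 0, 0, 0.001, 0, 0, 0], [255, 0, 0, 0, 0, 0, 0]],
  ],
)

```text
time_s: 9.45
position: [0.4423, -0.3112, 0.0491]
tool_rot: [0.98, -0.197, 0.0, 0.0]
ft_force: [-2.4, 2.7, 5.9]
gripper_width: 0.0597
```

Contact is confirmed: the force rose from about -3 to +6 N and z stalled at 0.049. I'm releasing, waiting, then going straight up.

Call:
jog_arm(
  commands=[
    [[0, 0, 0, 0, 0, 0, 0], [0, 0, 0, 0, 0, 0, 0], [0, 0, 0, 0, 0, 0, 0], [0, 0, 0, 0, 0, 0, 0], [0, 0, 0, 0, 0, 0, 0], [0, 0, 0, -0.01, 0, 0, 0], [0, 0, 0, -0.03, 0, 0, 0], [0, 0, 0, -0.04, 0, 0, 0], [0, 0, 0, -0.04, 0, 0, 0], [0, 0, 0, -0.04, 0, 0, 0], [0, 0, 0, -0.02, 0, 0, 0], [0, 0, 0, 0, 0, 0, 0]],
  ],
)

```text
time_s: 10.95
position: [0.4426, -0.3112, 0.2294]
tool_rot: [0.98, -0.197, 0.001, 0.0]
ft_force: [0.1, 0.1, 0.2]
gripper_width: 0.0853
```

Run:
```python
from h import *
print(r.observe()["position"].round(4),r.observe()["ft_force"].round(2))
for c in ["wrist","scene","side"]:
    im=r.capture(c);cv2.imwrite(f"pics/f_{c}.png",im[:,:,::-1]);p=r.camera_params(c)
    for n,z in [("jar_mid",.052),("post_mid",.064),("collar_mid",.034)]:
        for d in r.landmark_of(c,n): print(c,n,d["p"],onz(p,d["centre"],z).round(4),d["centre"])
```

```text
[ 0.4426 -0.3112  0.2294] [0.14 0.07 0.22]
wrist jar_mid 0.89 [ 0.4362 -0.3084  0.052 ] [276.9, 194.5]
wrist post_mid 0.79 [ 0.4446 -0.0089  0.064 ] [32.9, 289.0]
wrist collar_mid 0.67 [ 0.4465 -0.0066  0.034 ] [47.8, 275.8]
scene jar_mid 0.87 [ 0.4535 -0.3081  0.052 ] [181.7, 171.6]
scene jar_mid 0.81 [0.4435 0.2059 0.052 ] [371.8, 197.9]
scene jar_mid 0.77 [0.564  0.1578 0.052 ] [344.2, 225.9]
scene jar_mid 0.39 [ 0.5008 -0.2798  0.052 ] [183.7, 183.1]
scene post_mid 0.45 [0.4485 0.0078 0.064 ] [294.4, 183.6]
scene post_mid 0.31 [0.4886 0.0061 0.064 ] [289.6, 192.8]
scene collar_mid 0.7 [0.4546 0.0076 0.034 ] [293.8, 194.3]
side jar_mid 0.7 [0.5722 0.1621 0.052 ] [264.3, 276.6]
side jar_mid 0.61 [ 0.4478 -0.305   0.052 ] [361.2, 142.1]
side jar_mid 0.58 [0.4193 0.2252 0.052 ] [360.7, 328.2]
side post_mid 0.57 [ 0.4439 -0.0032  0.064 ] [354.9, 216.7]
side collar_mid 0.61 [ 0.4466 -0.004   0.034 ] [351.4, 228.7]
```

View pics/f_wrist.png

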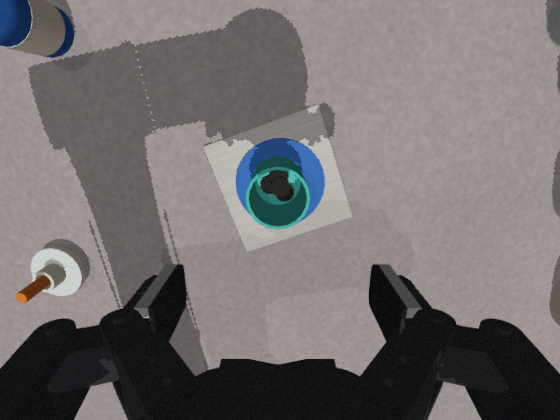

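View pics/f_scene.png

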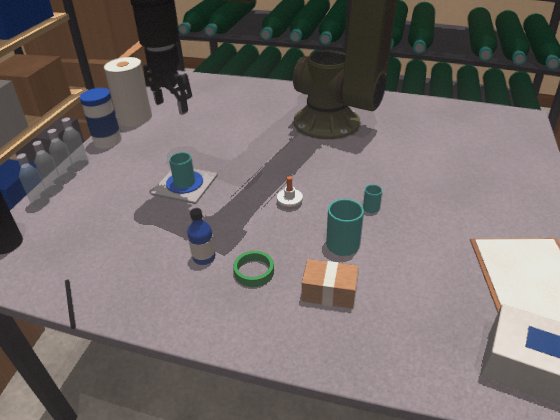

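The jar stands inside the pad in the wrist view: rim centre about (278,198), pad about (280,182). Next I fit both circles precisely.

```bash
cat >> h.py <<'E'
from scipy.optimize import least_squares
def fitcircle(p,rad,z,ext,x0):
    # ext: list of (axis, sign, value): bbox extents of circle
    def f(c):
        q=np.array([proj(p,[c[0]+rad*np.cos(t),c[1]+rad*np.sin(t),z]) for t in np.linspace(0,6.28,160)])
        return [(q[:,a].min() if s<0 else q[:,a].max())-v for a,s,v in ext]
    o=least_squares(f,x0);return o.x,np.round(o.fun,2)
E
python3 - <<'E'
from h import *
p=r.camera_params("wrist");im=cv2.imread("pics/f_wrist.png")
s=r.observe();print(s["position"].round(4),Rn.from_quat(s["tool_rot"]).as_matrix().round(4).tolist())
cv2.imwrite("pics/f_crop.png",cv2.resize(im[130:240,225:335],None,fx=5.4,fy=5.4,interpolation=cv2.INTER_NEAREST))
E
```

```text
[ 0.4421 -0.3111  0.2277] [[0.9223, -0.3865, -0.0002], [-0.3865, -0.9223, -0.0001], [-0.0002, 0.0002, -1.0]]
```

View pics/f_crop.png

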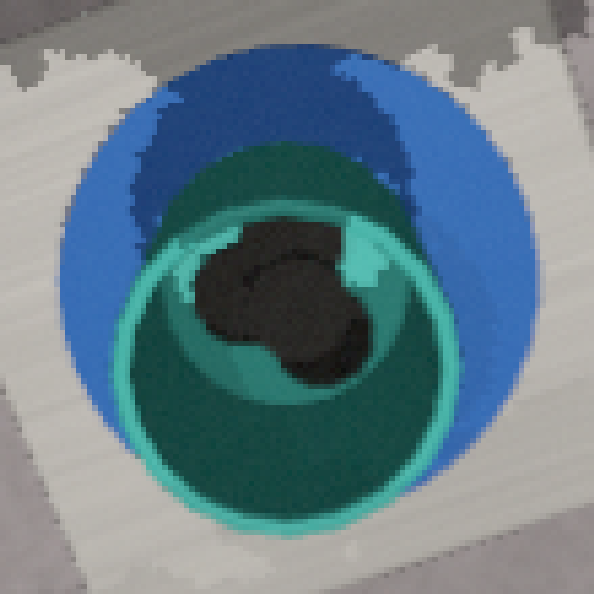

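Run:
```python
from h import *
p=r.camera_params("wrist");s=r.observe()
a,fa=fitcircle(p,.03,.092,[(0,-1,245.24),(0,1,310.05),(1,-1,166.5),(1,1,228.9)],[.44,-.31])
b,fb=fitcircle(p,.052,.012,[(0,-1,235.05),(0,1,324.7),(1,-1,137.5)],[.44,-.31])
print("jar",a,fa,"pad",b,fb,"diff",a-b)
print("jar rel tcp, tool", totool(np.r_[a,0]-np.r_[s["position"][:2],0]))
```

```text
jar [ 0.44123335 -0.31168872] [-0.54  0.54 -0.64  0.76] pad [ 0.43771601 -0.3130387 ] [-0.14  0.14  0.01] diff [0.00351734 0.00134998]
jar rel tcp, tool [-5.39134958e-04  9.14810232e-04  2.32695511e-07]
```

Call:
jog_arm(
  commands=[
    [[0, -0.0075, -0.018, 0, 0, 0, 0], [0, -0.0143, -0.0355, 0, 0, 0, 0], [0, -0.0143, -0.0355, 0, 0, 0, 0], [0, -0.0143, -0.0355, 0, 0, 0, 0], [0, -0.0143, -0.0355, 0, 0, 0, 0], [0, -0.0143, -0.0355, 0, 0, 0, 0], [0, -0.0143, -0.0355, 0, 0, 0, 0], [0, -0.0143, -0.0355, 0, 0, 0, 0], [0, -0.007, -0.018, 0, 0, 0, 0], [0, 0, 0, 0, 0, 0, 0], [0, 0, 0, 0, 0, 0, 0]],
  ],
)

```text
time_s: 12.92
position: [0.4464, -0.0047, 0.2279]
tool_rot: [0.98, -0.197, 0.0, 0.0]
ft_force: [-0.1, 0.5, 0.1]
gripper_width: 0.0857
```

Run:
```python
from h import *
s=r.observe();print(s["position"].round(4),s["joint_pos"].round(3))
p=r.camera_params("wrist");im=r.capture("wrist");cv2.imwrite("pics/g_wrist.png",im[:,:,::-1])
for n,z in [("post_mid",.064),("collar_mid",.034)]:
    for d in r.landmark_of("wrist",n): print(n,d["p"],onz(p,d["centre"],z).round(4),d["centre"])
im=im[:,:,::-1]
q=proj(p,[.447,-.005,.06]);print(q);x,y=int(q[0])-55,int(q[1])-55
print(x,y);cv2.imwrite("pics/g_crop.png",cv2.resize(im[y:y+110,x:x+110],None,fx=5.4,fy=5.4,interpolation=cv2.INTER_NEAREST))
```

```text
[ 0.4464 -0.0047  0.2279] [ 0.446 -0.38  -0.29   0.    -1.661  0.729]
post_mid 0.58 [ 0.4467 -0.0074  0.064 ] [279.1, 189.7]
collar_mid 0.8 [ 0.4486 -0.0106  0.034 ] [281.0, 180.8]
[276.74499536 189.45160826]
221 134
```

View pics/g_crop.png

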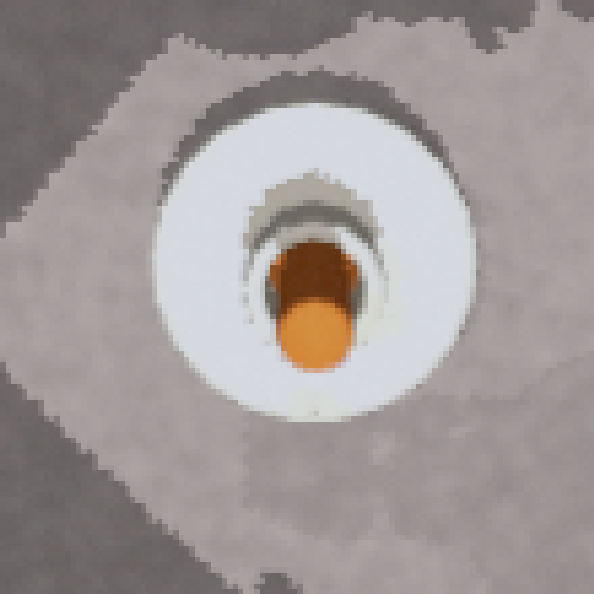

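View pics/g_wrist.png

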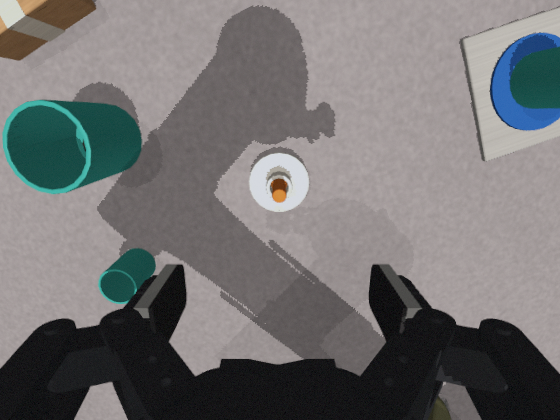

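The wrist crop shows the post tip circle at about (278.9,195.4) and the cover disc centre at about (278.7,182).

Run:
```python
from h import *
p=r.camera_params("wrist");s=r.observe()
a,fa=fitcircle(p,.007,.082,[(0,-1,271.8),(0,1,285.9),(1,-1,188.1),(1,1,202.6)],[.44,0])
b,fb=fitcircle(p,.034,.022,[(0,-1,248.8),(0,1,308.6),(1,-1,152.4),(1,1,211.5)],[.44,0])
print("tip",a,fa,"cover",b,fb,"diff",a-b, "tool",totool(np.r_[a-b,0]))
for q in(a,b): print("rel tcp, tool", totool(np.r_[q,0]-np.r_[s["position"][:2],0]))
```

```text
tip [ 0.44561877 -0.00695086] [-0.39  0.39  0.03 -0.02] cover [ 0.44519382 -0.00684496] [-0.36  0.36 -0.15  0.18] diff [ 0.00042494 -0.00010589] tool [ 4.32777558e-04 -6.70370868e-05  4.82241840e-08]
rel tcp, tool [3.48156312e-05 2.07832758e-03 2.43443280e-07]
rel tcp, tool [-3.97961927e-04  2.14536467e-03  1.95219096e-07]
```

Call:
jog_arm(
  commands=[
    [[0, 0, 0.0015, 0.02, 0, 0, 0], [0, 0, 0, 0.04, 0, 0, 0], [0, 0, 0, 0.04, 0, 0, 0], [0, 0, 0, 0.04, 0, 0, 0], [0, 0, 0, 0.025, 0, 0, 0], [0, 0, 0, 0.01, 0, 0, 0], [0, 0, 0, 0, 0, 0, 0], [0, 0, 0, 0, 0, 0, 0]],
  ],
)

```text
time_s: 14.08
position: [0.4466, -0.0057, 0.0542]
tool_rot: [0.98, -0.197, 0.001, -0.0]
ft_force: [-0.2, 0.5, 0.3]
gripper_width: 0.0853
```

Run:
```python
from h import *
s=r.observe();print(s["position"].round(4))
im=r.capture("wrist");cv2.imwrite("pics/h_wrist.png",im[:,:,::-1])
im=r.capture("side");cv2.imwrite("pics/h_side.png",cv2.resize(im[150:270,280:440,::-1],None,fx=4,fy=4))
```

```text
[ 0.4466 -0.0057  0.0542]
```

View pics/h_wrist.png

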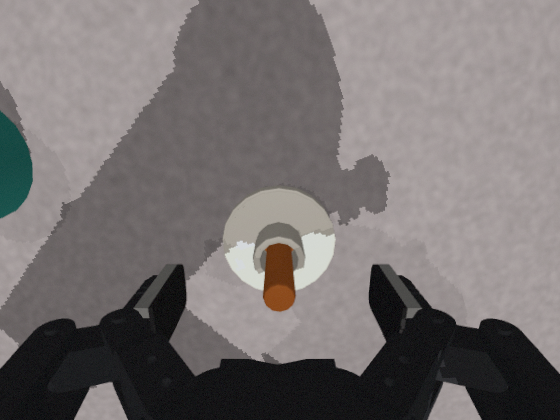

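View pics/h_side.png

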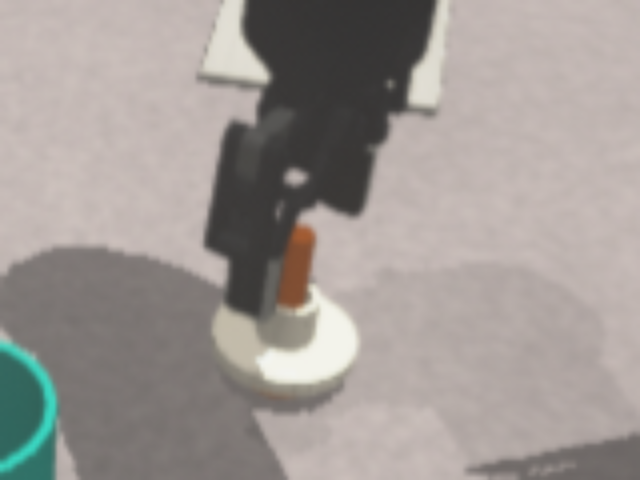

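The post tip at (279,298) lies midway between the pads. I go down 2 mm more and close.

Call:
jog_arm(
  commands=[
    [[0, 0, 0, 0.002, 0, 0, 0], [255, 0, 0, 0, 0, 0, 0], [255, 0, 0, 0, 0, 0, 0], [255, 0, 0, 0, 0, 0, 0], [255, 0, 0, 0, 0, 0, 0], [255, 0, 0, 0, 0, 0, 0], [255, 0, 0, 0, 0, 0, 0], [255, 0, 0, 0, 0, 0, 0], [255, 0, 0, 0, 0, 0, 0]],
  ],
)

```text
time_s: 15.3
position: [0.4459, -0.0059, 0.051]
tool_rot: [0.98, -0.197, 0.0, 0.0]
ft_force: [-0.8, -1.5, 2.2]
gripper_width: 0.0125
```

Run:
```python
from h import *
s=r.observe();print(s["position"].round(4),s["ft_force"].round(2))
im=r.capture("wrist");cv2.imwrite("pics/i_wrist.png",im[:,:,::-1])
im=r.capture("side");cv2.imwrite("pics/i_side.png",cv2.resize(im[150:270,280:440,::-1],None,fx=4,fy=4))
```

```text
[ 0.4459 -0.0059  0.051 ] [-0.82 -1.54  2.22]
```

View pics/i_wrist.png

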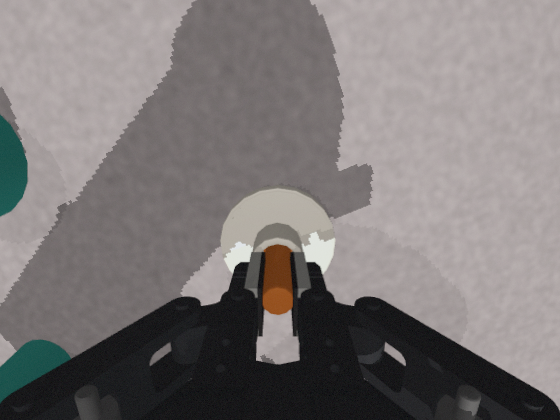

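View pics/i_side.png

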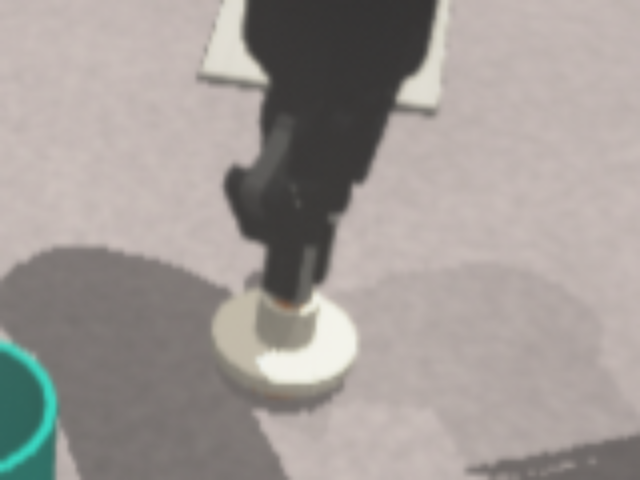

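The pads grip the post (at (278,297)) just above the collar, and the cover sits flat. Lifting and carrying.

Call:
jog_arm(
  commands=[
    [[255, 0, 0, -0.01, 0, 0, 0], [255, 0, 0, -0.02, 0, 0, 0], [255, 0, 0, -0.03, 0, 0, 0], [255, 0, 0, -0.03, 0, 0, 0], [255, 0, 0, -0.03, 0, 0, 0], [255, 0.003, 0.009, -0.01, 0, 0, 0], [255, 0.009, 0.0227, 0, 0, 0, 0], [255, 0.0142, 0.0353, 0, 0, 0, 0], [255, 0.0142, 0.0353, 0, 0, 0, 0], [255, 0.0142, 0.0353, 0, 0, 0, 0], [255, 0.0142, 0.0353, 0, 0, 0, 0], [255, 0.0142, 0.0353, 0, 0, 0, 0], [255, 0.0142, 0.0353, 0, 0, 0, 0], [255, 0.011, 0.027, 0, 0, 0, 0], [255, 0.0058, 0.0124, 0, 0, 0, 0], [255, 0, 0, 0, 0, 0, 0], [255, 0, 0, 0, 0, 0, 0], [255, 0, 0, 0, 0, 0, 0]],
  ],
)

```text
time_s: 17.65
position: [0.4418, -0.31, 0.181]
tool_rot: [0.98, -0.197, 0.0, -0.0]
ft_force: [-0.1, 0.3, -1.2]
gripper_width: 0.0121
```

Run:
```python
from h import *
s=r.observe();print(s["position"].round(4),s["ft_force"].round(2),Rn.from_quat(s["tool_rot"]).as_matrix().round(4).tolist())
im=r.capture("wrist");cv2.imwrite("pics/j_wrist.png",im[:,:,::-1])
im=r.capture("side");cv2.imwrite("pics/j_side.png",cv2.resize(im[60:190,280:440,::-1],None,fx=4,fy=4))
im=r.capture("scene");cv2.imwrite("pics/j_scene.png",cv2.resize(im[80:210,110:270,::-1],None,fx=4,fy=4))
```

```text
[ 0.4418 -0.31    0.181 ] [-0.09  0.26 -1.18] [[0.9228, -0.3854, 0.0004], [-0.3854, -0.9228, -0.0], [0.0003, -0.0001, -1.0]]
```

View pics/j_wrist.png

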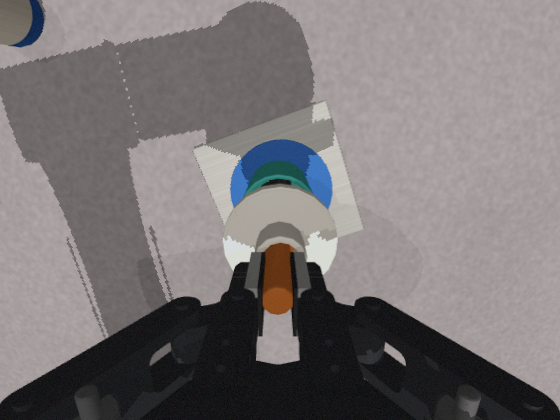

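View pics/j_side.png

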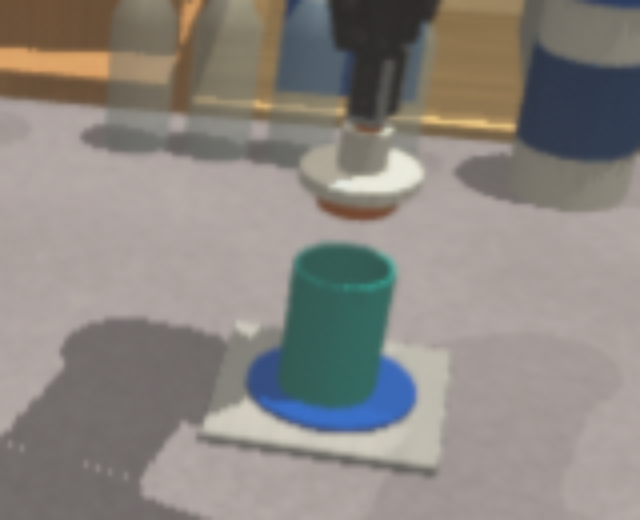

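View pics/j_scene.png

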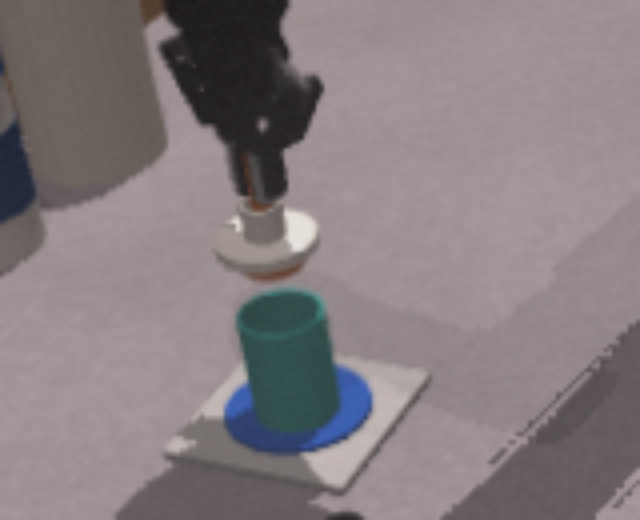

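Call:
jog_arm(
  commands=[
    [[255, 0.0003, 0.0008, 0.01, 0, 0, 0], [255, 0, 0, 0.015, 0, 0, 0], [255, 0, 0, 0.007, 0, 0, 0], [255, 0, 0, 0.002, 0, 0, 0], [255, 0, 0, 0, 0, 0, 0], [255, 0, 0, 0, 0, 0, 0]],
  ],
)

```text
time_s: 18.55
position: [0.4418, -0.3118, 0.1474]
tool_rot: [0.98, -0.197, 0.0, 0.0]
ft_force: [-0.2, -0.1, -1.8]
gripper_width: 0.0124
```

Run:
```python
from h import *
s=r.observe();print(s["position"].round(4),s["ft_force"].round(2))
im=r.capture("wrist");cv2.imwrite("pics/k_wrist.png",im[:,:,::-1])
for c in("side","scene"):
    im=r.capture(c);cv2.imwrite(f"pics/k_{c}_full.png",im[:,:,::-1])
    x,y=(325,85) if c=="side" else (145,125)
    cv2.imwrite(f"pics/k_{c}.png",cv2.resize(im[y:y+75,x:x+75,::-1],None,fx=8,fy=8,interpolation=cv2.INTER_NEAREST))
# predicted ellipses
    p=r.camera_params(c)
    for nm,z in(("rim",.092),("plug",s["position"][2]-.051)):
        print(c,nm,proj(p,[.4417,-.3109,z]))
```

```text
[ 0.4418 -0.3118  0.1474] [-0.22 -0.08 -1.77]
side rim [366.35705774 125.93090608]
side plug [366.63519847 124.2115144 ]
scene rim [180.33354478 156.82155197]
scene plug [180.07941358 155.45625535]
```

View pics/k_side.png

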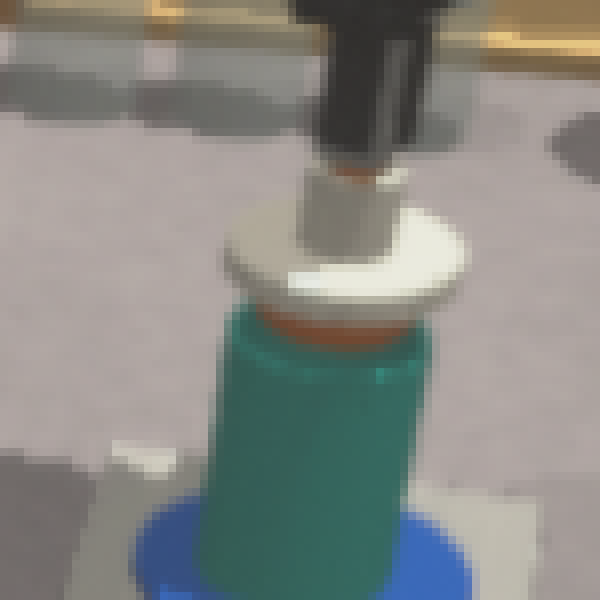

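View pics/k_scene.png

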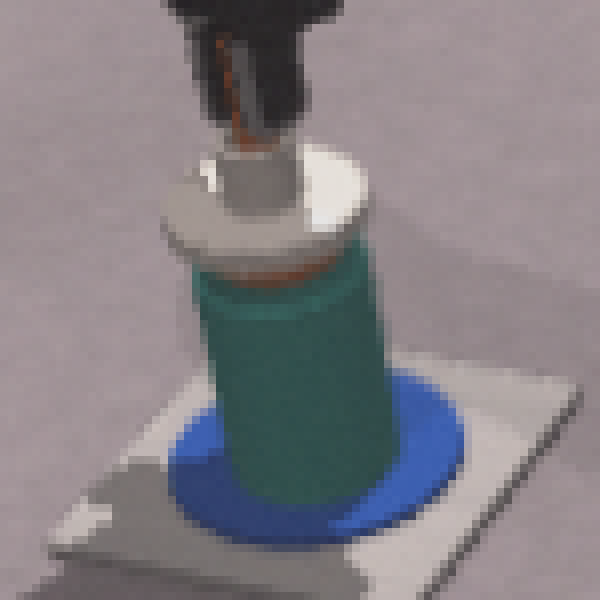

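View pics/k_wrist.png

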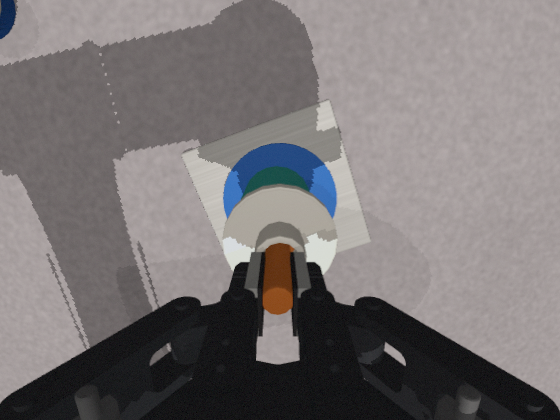

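Run:
```python
from h import *
for c,(x,y) in(("side",(325,85)),("scene",(145,125))):
    im=cv2.imread(f"pics/k_{c}_full.png").astype(int)
    h=cv2.cvtColor(im.astype(np.uint8),cv2.COLOR_BGR2HSV)
    print(c)
    for v in range(y+24,y+62,2):
        row=im[v,x:x+75]; 
        # classes
        s="".join("W" if (q[2]>=q[0]-2 and q.min()>150 and hh[1]<40 ) else "T" if (hh[0]>70 and hh[0]<100 and hh[1]>70) else "O" if ((hh[0]<15 ) and hh[1]>90) else "B" if (hh[0]>105 and hh[0]<130 and hh[1]>100) else "k" if q.max()<70 else "." for q,hh in zip(row,h[v,x:x+75]))
        print(v,s)
```

```text
side
109 WWWWWWWWWWWWWWWWWWWWWWWWWWWWWWWWWWWWW..............WWWWWWWWWWWWWWWWWWWWWWWW
111 WWWWWWWWWWWWWWWWWWWWWWWWWWWWWWWWWWWW..............WWWWWWWWWWWWWWWWWWWWWWWWW
113 WWWWWWWWWWWWWWWWWWWWWWWWWWWWWWWWWWWW.............WWWWWWWWWWWWWWWWWWWWWWWWWW
115 WWWWWWWWWWWWWWWWWWWWWWWWWWWW..WWWWWW.............WWWWWWWWWWWWWWWWWWWWWWWWWW
117 WWWWWWWWWWWWWWWWWWWWWWWWWWW....WWWWWWW........WWWWWWWWWWWWWWWWWWWWWWWWWWWWW
119 WWWWWWWWWWWWWWWWWWWWWWWWWWWW.......WWWWWWWWWWWWWWWWWWWWWWWWWWWWWWWWWWWWWWWW
121 WWWWWWWWWWWWWWWWWWWWWWWWWWWWW.......WWWWWWWWWWWWWWWWWW...WWWWWWWWWWWWWWWWWW
123 WWWWWWWWWWWWWWWWWWWWWWWWWWWWW...........................WWWWWWWWWWWWWWWWWWW
125 WWWWWWWWWWWWWWWWWWWWWWWWWWWW.TTT..OOOOO...............WWWWWWWWWWWWWWWWWWWWW
127 WWWWWWWWWWWWWWWWWWWWWWWWWWW..TTTTTT...OOOOOOOOOOO..TT..WWWWWWWWWWWWWWWWWWWW
129 WWWWWWWWWWWWWWWWWWWWWWWWWWW..TTTTTTTTTTTTT...TTTTTTTT..WWWWWWWWWWWWWWWWWWWW
131 WWWWWWWWWWWWWWWWWWWWWWWWWWW.TTTTTTTTTTTTTTTTTTTTTTTTT.WWWWWWWWWWWWWWWWWWWWW
133 WWWWWWWWWWWWWWWWWWWWWWWWWWW.TTTTTTTTTTTTTTTTTTTTTTTTT.WWWWWWWWWWWWWWWWWWWWW
135 WWWWWWWWWWWWWWWWWWWWWWWWWW..TTTTTTTTTTTTTTTTTTTTTTT
[... 1250 characters left out ...]
...........TTTTTTTTTTTTTTTTTTTTTT.WWWWW.....................
171 .........................W.TTTTTTTTTTTTTTTTTTTTT....WWWWWWWWWWWWW..........
173 .WW.............WWW...WWWWWTTTTTTTTTTTTTTTTTTTTT.BBBBB.WWWWWWWWWWWWWWWWW...
175 .....................WWWWW..TTTTTTTTTTTTTTTTTTTTTBBBBBBB.WWWWWWWWWWWWWW....
177 .W.................WWWW..BBBTTTTTTTTTTTTTTTTTTTTT.BBBBBBB.WWWWWWWWWWW......
179 .................WWWWW.BBBBB.TTTTTTTTTTTTTTTTTTTT.BBBBBBBB.WWWWWWWW........
181 ....W.W........WWWWWW.BBBBBB.TTTTTTTTTTTTTTTTTTTTTBBBBBBBBWWWWWWWW.........
183 W.WW.........W.......BBBBBBBBTTTTTTTTTTTTTTTTTTT.BBBBBBBB.WWWWWW...........
185 ......................BBBBBBBBTTTTTTTTTTTTTTTTTBBBBBBBBB.WWWWWW............
```

```bash
cat > edge.py <<'E'
from h import *
from scipy.ndimage import gaussian_filter, map_coordinates
T=np.linspace(0,2*np.pi,120,endpoint=False)
def P(p,X):
    K=np.array([[p["fx"],0,p["cx"]],[0,p["fy"],p["cy"]],[0,0,1]]);rv=cv2.Rodrigues(np.array(p["R"],float))[0]
    return cv2.projectPoints(np.array(X,float),rv,np.array(p["t"],float),K,np.array(p["distortion"],float))[0][:,0]
def circ(x,y,z,rad): return np.c_[x+rad*np.cos(T),y+rad*np.sin(T),np.full(len(T),z)]
def dense(hull,n=400):
    h=np.vstack([hull,hull[:1]]);d=np.r_[0,np.cumsum(np.linalg.norm(np.diff(h,axis=0),axis=1))]
    u=np.linspace(0,d[-1],n,endpoint=False);q=np.c_[np.interp(u,d,h[:,0]),np.interp(u,d,h[:,1])]
    t=np.roll(q,-1,0)-np.roll(q,1,0);t/=np.linalg.norm(t,axis=1)[:,None];return q,np.c_[-t[:,1],t[:,0]]
def outline(p,x,y,parts):
    pts=np.vstack([P(p,circ(x,y,z,rad)) for z,rad in parts]).astype(np.float32)
    return dense(cv2.convexHull(pts)[:,0].astype(float))
def grads(im,s=.7):
    G=[]
    for k in range(3):
        g=gaussian_filter(im[...,k].astype(float),s);G.append(np.gradient(g))
    return G
def score(G,q,n,keep):
    q=q[keep];n=n[keep];tot=0
    for gy,gx in G:
        tot=tot+(map_coordinates(gx,[q[:,1],q[:,0]],order=1)*n[:,0]+map_coordinates(gy,[q[:,1],q[:,0]],order=1)*n[:,1])**2
    return np.sqrt(tot)
def fit(cams,parts,x0,keepf,span=.008,step=.0005):
    g=np.arange(-span,span+1e-9,step);best={}
    S=np.zeros((len(g),len(g)))
    for c,(p,im) in cams.items():
        G=grads(im)
        for i,dx in enumerate(g):
            for j,dy in enumerate(g):
                q,n=outline(p,x0[0]+dx,x0[1]+dy,parts);S[i,j]+=np.minimum(score(G,q,n,keepf(c,q,n)),40).mean()
    i,j=np.unravel_index(S.argmax(),S.shape);return x0[0]+g[i],x0[1]+g[j],S.max(),S
E
cat > cmp.py <<'E'
import sys
from edge import *
def run(pre,z0,x0=(.4417,-.3109)):
    cams={c:(r.camera_params(c),cv2.imread(f"pics/{pre}_{c}_full.png")) for c in("side","scene")}
    # jar: lateral generators only (normals mostly horizontal)
    kj=lambda c,q,n: np.abs(n[:,0])>.85
    kl=lambda c,q,n: np.abs(n[:,0])>.35
    for nm,parts,k in(("jar",[(.012,.03),(.090,.03)],kj),("cover",[(z0+.013,.034),(z0+.022,.034)],kl)):
        for cs in(("side","scene"),):
            a=fit({c:cams[c] for c in cs},parts,x0,k);print(nm,cs,np.round(a[:3],4))
if __name__=="__main__": run(sys.argv[1],float(sys.argv[2]))
E
python3 cmp.py k 0.0964
```

```text
jar ('side', 'scene') [ 0.4432 -0.3134 70.7857]
cover ('side', 'scene') [ 0.4437 -0.3169 43.0207]
```

```bash
sed -i 's/>.35/>.8/' cmp.py; python3 cmp.py k 0.0964
python3 - <<'E'
from edge import *
# overlay
for c,(x,y) in(("side",(325,85)),("scene",(145,125))):
    im=cv2.imread(f"pics/k_{c}_full.png");p=r.camera_params(c)
    b=cv2.resize(im[y:y+75,x:x+75],None,fx=8,fy=8,interpolation=cv2.INTER_CUBIC)
    def dr(parts,X,col):
        q,n=outline(p,X[0],X[1],parts);q=(q-[x,y]+.5)*8;cv2.polylines(b,[q.astype(np.int32)],True,col,1)
    dr([(.012,.03),(.092,.03)],(.4432,-.3134),(0,255,255))
    z0=.0964
    for col,X in(((0,0,255),(.4432,-.3134)),):
        dr([(z0+.013,.034),(z0+.022,.034)],X,col);dr([(z0+.022,.014),(z0+.046,.014)],X,col)
    cv2.imwrite(f"pics/k_{c}_ov.png",b)
E
```

```text
jar ('side', 'scene') [ 0.4432 -0.3134 70.7857]
cover ('side', 'scene') [ 0.4437 -0.3169 44.2946]
```

View pics/k_side_ov.png

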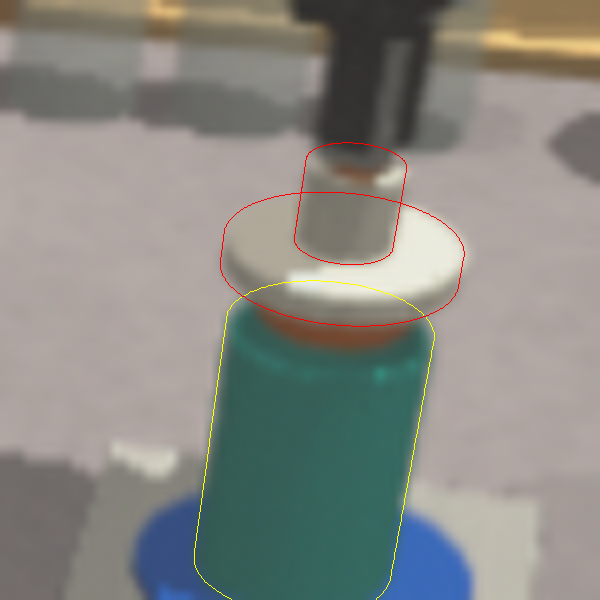

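View pics/k_scene_ov.png

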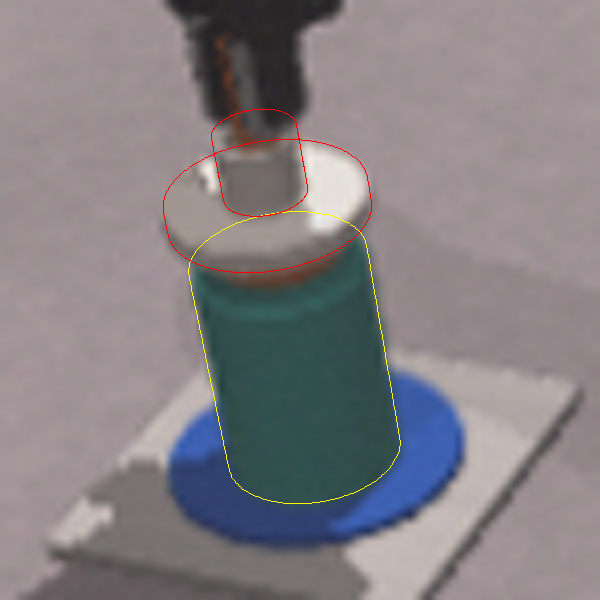

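Lid is about 1 mm off toward −x/−y relative to the jar in both views. I correct by about 1 mm and lower gently.

Call:
jog_arm(
  commands=[
    [[255, 0.0004, -0.0011, 0, 0, 0, 0], [255, 0, 0, 0.002, 0, 0, 0], [255, 0, 0, 0.002, 0, 0, 0], [255, 0, 0, 0.002, 0, 0, 0], [255, 0, 0, 0, 0, 0, 0]],
  ],
)

```text
time_s: 19.32
position: [0.4422, -0.3107, 0.1405]
tool_rot: [0.98, -0.197, -0.0, 0.0]
ft_force: [0.5, 0.2, -2.5]
gripper_width: 0.0123
```

Run:
```python
from h import *
s=r.observe();print(s["position"].round(4),s["ft_force"].round(2),s["moment"].round(2))
im=r.capture("wrist");cv2.imwrite("pics/l_wrist.png",im[:,:,::-1])
b=[]
for c in("side","scene"):
    im=r.capture(c);cv2.imwrite(f"pics/l_{c}_full.png",im[:,:,::-1])
    x,y=(325,85) if c=="side" else (145,125)
    b.append(cv2.resize(im[y:y+65,x:x+65,::-1],None,fx=6,fy=6,interpolation=cv2.INTER_CUBIC))
cv2.imwrite("pics/l_both.png",np.hstack(b))
```

```text
[ 0.4422 -0.3107  0.1405] [ 0.51  0.22 -2.46] [-0.06 -0.01  0.02]
```

View pics/l_both.png

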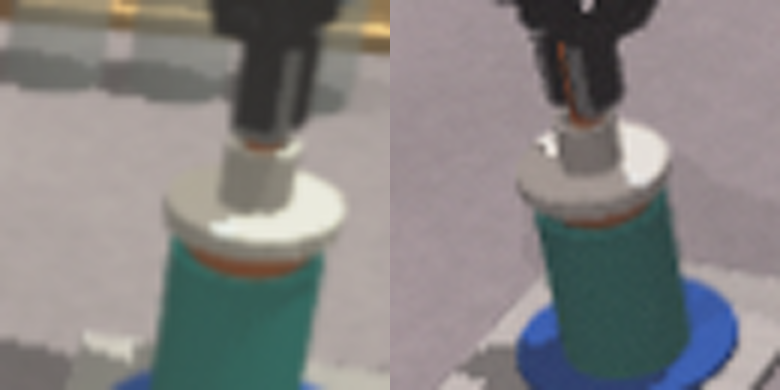

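The plug is entering the mouth with no contact force (-2.5 N is the lid's weight). Continuing down.

Call:
jog_arm(
  commands=[
    [[255, 0, 0, 0.002, 0, 0, 0], [255, 0, 0, 0.002, 0, 0, 0], [255, 0, 0, 0.001, 0, 0, 0], [255, 0, 0, 0.001, 0, 0, 0], [255, 0, 0, 0, 0, 0, 0]],
  ],
)

```text
time_s: 20.1
position: [0.4423, -0.3107, 0.1347]
tool_rot: [0.98, -0.197, -0.0, 0.0]
ft_force: [-0.9, 0.3, -2.5]
gripper_width: 0.0121
```

Call:
jog_arm(
  commands=[
    [[255, 0, 0, 0.001, 0, 0, 0], [255, 0, 0, 0.001, 0, 0, 0], [255, 0, 0, 0.0005, 0, 0, 0], [255, 0, 0, 0, 0, 0, 0]],
  ],
)

```text
time_s: 20.6
position: [0.4423, -0.3107, 0.1323]
tool_rot: [0.98, -0.197, -0.0, 0.0]
ft_force: [0.5, 0.1, -1.8]
gripper_width: 0.0126
```

Run:
```python
from h import *
s=r.observe();print(s["position"].round(4),s["ft_force"].round(2),s["moment"].round(2))
b=[]
for c in("side","scene"):
    im=r.capture(c);cv2.imwrite(f"pics/m_{c}_full.png",im[:,:,::-1])
    x,y=(325,85) if c=="side" else (145,125)
    b.append(cv2.resize(im[y:y+65,x:x+65,::-1],None,fx=6,fy=6,interpolation=cv2.INTER_CUBIC))
cv2.imwrite("pics/m_both.png",np.hstack(b))
```

```text
[ 0.4423 -0.3107  0.1323] [ 0.51  0.13 -1.77] [-0.04  0.03  0.01]
```

View pics/m_both.png

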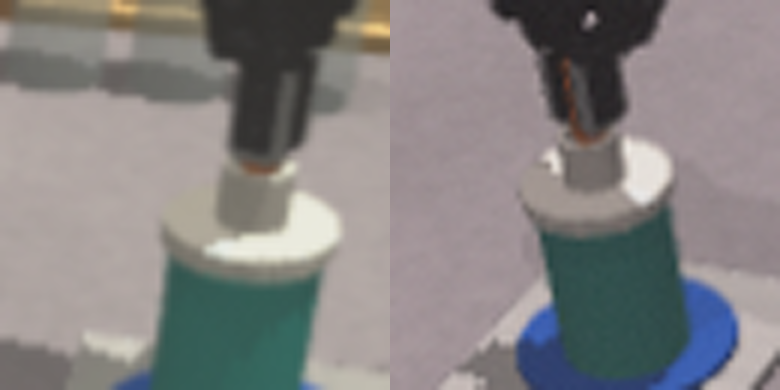

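The lid is nearly home, level, with the skirt over the rim. Last millimetre until contact.

Call:
jog_arm(
  commands=[
    [[255, 0, 0, 0.0007, 0, 0, 0], [255, 0, 0, 0.0007, 0, 0, 0], [255, 0, 0, 0, 0, 0, 0]],
  ],
)

```text
time_s: 21.08
position: [0.4424, -0.3108, 0.131]
tool_rot: [0.98, -0.197, 0.0, 0.0]
ft_force: [-1.1, -0.5, -1.3]
gripper_width: 0.0121
```

Call:
jog_arm(
  commands=[
    [[255, 0, 0, 0.0007, 0, 0, 0], [255, 0, 0, 0, 0, 0, 0]],
  ],
)

```text
time_s: 21.32
position: [0.4425, -0.3109, 0.131]
tool_rot: [0.98, -0.197, 0.0, 0.0]
ft_force: [-0.7, 1.2, 2.9]
gripper_width: 0.0122
```

Contact at 0.131, exactly the predicted home height, with the force swinging from -1.3 to +2.9 N. Releasing and rising.

Call:
jog_arm(
  commands=[
    [[0, 0, 0, 0, 0, 0, 0], [0, 0, 0, 0, 0, 0, 0], [0, 0, 0, 0, 0, 0, 0], [0, 0, 0, 0, 0, 0, 0], [0, 0, 0, 0, 0, 0, 0], [0, 0, 0, 0, 0, 0, 0], [0, 0, 0, -0.02, 0, 0, 0], [0, 0, 0, -0.04, 0, 0, 0], [0, 0, 0, -0.04, 0, 0, 0], [0, 0, 0, -0.04, 0, 0, 0], [0, 0, 0, -0.02, 0, 0, 0], [0, 0, 0, 0, 0, 0, 0], [0, 0, 0, 0, 0, 0, 0]],
  ],
)

```text
time_s: 22.95
position: [0.4423, -0.3105, 0.2899]
tool_rot: [0.98, -0.197, -0.0, -0.0]
ft_force: [0.7, -0.2, -0.4]
gripper_width: 0.0856
```

Run:
```python
from h import *
s=r.observe();print(s["position"].round(4),s["ft_force"].round(2))
p=r.camera_params("wrist");im=r.capture("wrist")[:,:,::-1];cv2.imwrite("pics/n_wrist.png",im)
q=proj(p,[.4424,-.3108,.14]);x,y=int(q[0])-60,int(q[1])-60;print(x,y)
w=cv2.resize(im[y:y+120,x:x+120],None,fx=5,fy=5,interpolation=cv2.INTER_NEAREST);cv2.imwrite("pics/n_crop.png",w)
b=[]
for c in("side","scene"):
    im=r.capture(c);cv2.imwrite(f"pics/n_{c}_full.png",im[:,:,::-1])
    x,y=(325,85) if c=="side" else (145,125)
    b.append(cv2.resize(im[y:y+65,x:x+65,::-1],None,fx=6,fy=6,interpolation=cv2.INTER_CUBIC))
cv2.imwrite("pics/n_both.png",np.hstack(b))
```

```text
[ 0.4423 -0.3105  0.2899] [ 0.68 -0.21 -0.4 ]
216 134
```

View pics/n_crop.png

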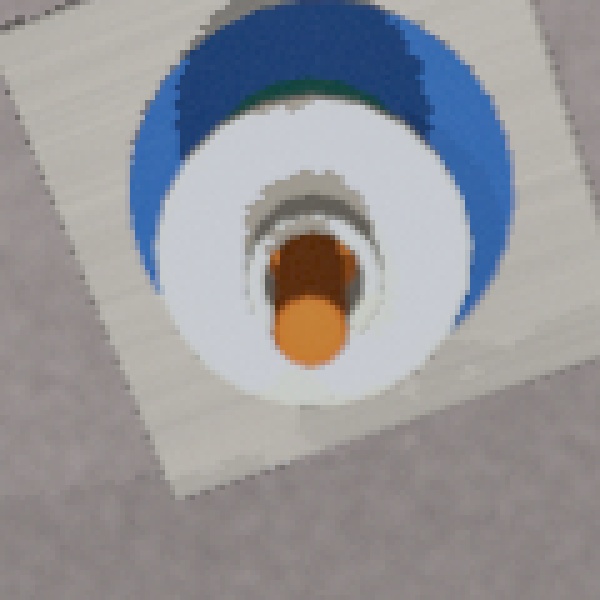

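View pics/n_both.png

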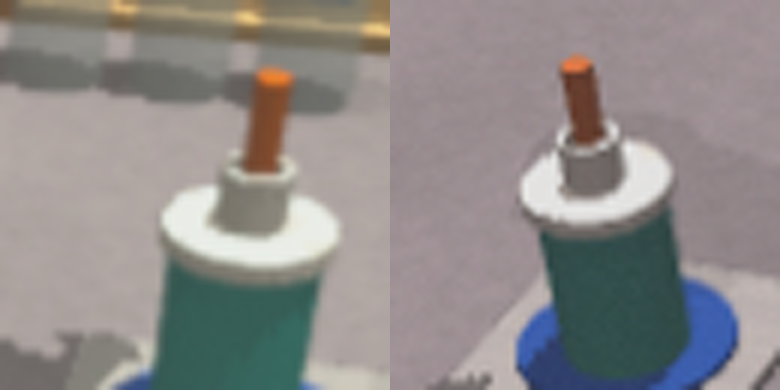

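The lid sits level on the jar, cover nested, post tip at about (277.6,199.8) and disc centre about (278.3,183.7).

Run:
```python
from h import *
p=r.camera_params("wrist");s=r.observe();print(s["position"])
a,fa=fitcircle(p,.007,.162,[(0,-1,270.1),(0,1,285.1),(1,-1,192.5),(1,1,207.1)],[.44,-.31])
b,fb=fitcircle(p,.034,.102,[(0,-1,246.9),(0,1,309.7),(1,-1,152.9),(1,1,214.5)],[.44,-.31])
print("tip",a,fa,"cover",b,fb,"diff",a-b, "tool",totool(np.r_[a-b,0]))
for q in(a,b): print("rel tcp, tool", totool(np.r_[q,0]-np.r_[s["position"][:2],0]))
```

```text
[ 0.44209612 -0.31055873  0.28927654]
tip [ 0.44214468 -0.31156621] [-0.42  0.42 -0.35  0.36] cover [ 0.44251571 -0.31253928] [-0.51  0.51 -0.43  0.52] diff [-0.00037103  0.00097307] tool [-7.18204134e-04 -7.54126598e-04  1.09383106e-06]
rel tcp, tool [ 4.34067922e-04  9.10472245e-04 -5.84326057e-07]
rel tcp, tool [ 1.15227206e-03  1.66459884e-03 -1.67815712e-06]
```

Call:
jog_arm(
  commands=[
    [[0, 0.001, 0.001, 0.02, 0, 0, 0], [0, 0, 0, 0.04, 0, 0, 0], [0, 0, 0, 0.04, 0, 0, 0], [0, 0, 0, 0.04, 0, 0, 0], [0, 0, 0, 0.025, 0, 0, 0], [0, 0, 0, 0.01, 0, 0, 0], [0, 0, 0, 0.005, 0, 0, 0], [0, 0, 0, 0, 0, 0, 0], [0, 0, 0, 0, 0, 0, 0]],
  ],
)

```text
time_s: 24.22
position: [0.4434, -0.3123, 0.1114]
tool_rot: [0.98, -0.197, 0.001, 0.0]
ft_force: [-0.2, 0.2, 0.6]
gripper_width: 0.0857
```

Run:
```python
from h import *
s=r.observe();print(s["position"].round(4),s["ft_force"].round(2))
im=r.capture("wrist")[:,:,::-1];cv2.imwrite("pics/o_wrist.png",im)
b=[]
for c in("side","scene"):
    im=r.capture(c)
    x,y=(325,85) if c=="side" else (145,125)
    b.append(cv2.resize(im[y:y+65,x:x+65,::-1],None,fx=6,fy=6,interpolation=cv2.INTER_CUBIC))
cv2.imwrite("pics/o_both.png",np.hstack(b))
```

```text
[ 0.4434 -0.3123  0.1114] [-0.22  0.25  0.56]
```

View pics/o_wrist.png

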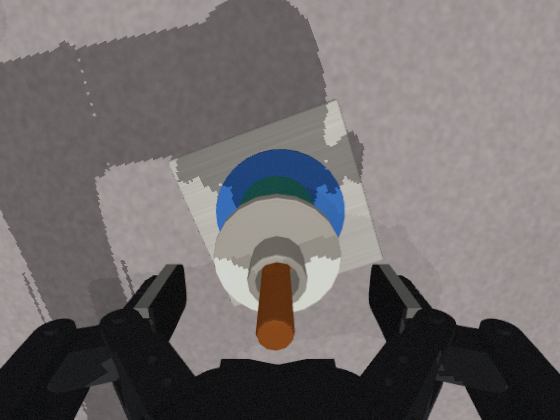

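View pics/o_both.png

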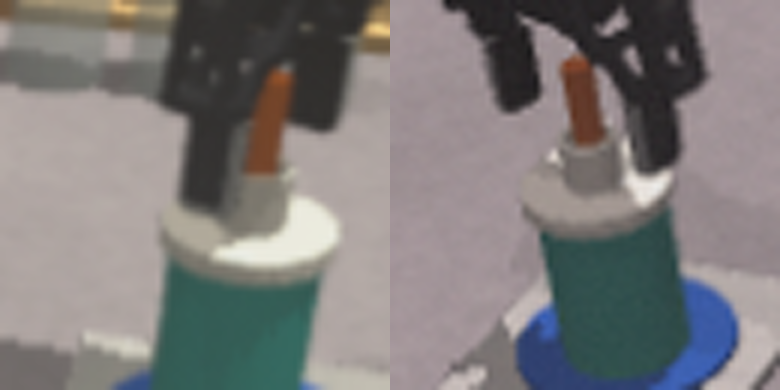

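The collar (277,265) is midway between the pads (185/370). Lowering to about 0.106 and closing.

Call:
jog_arm(
  commands=[
    [[0, 0, 0, 0.003, 0, 0, 0], [0, 0, 0, 0.001, 0, 0, 0], [0, 0, 0, 0, 0, 0, 0]],
  ],
)

```text
time_s: 24.75
position: [0.4428, -0.312, 0.106]
tool_rot: [0.98, -0.197, -0.0, 0.0]
ft_force: [-1.1, -0.3, 0.5]
gripper_width: 0.0852
```

Call:
jog_arm(
  commands=[
    [[255, 0, 0, 0, 0, 0, 0], [255, 0, 0, 0, 0, 0, 0], [255, 0, 0, 0, 0, 0, 0], [255, 0, 0, 0, 0, 0, 0], [255, 0, 0, 0, 0, 0, 0], [255, 0, 0, 0, 0, 0, 0], [255, 0, 0, 0, 0, 0, 0], [255, 0, 0, 0, 0, 0, 0]],
  ],
)

```text
time_s: 25.75
position: [0.443, -0.3121, 0.1065]
tool_rot: [0.98, -0.197, 0.0, 0.0]
ft_force: [1.1, 0.2, 0.7]
gripper_width: 0.0256
```

Run:
```python
from h import *
s=r.observe();print(s["position"].round(4),s["ft_force"].round(2))
im=r.capture("wrist")[:,:,::-1];cv2.imwrite("pics/q_wrist.png",im)
b=[]
for c in("side","scene"):
    im=r.capture(c)
    x,y=(325,85) if c=="side" else (145,125)
    b.append(cv2.resize(im[y:y+65,x:x+65,::-1],None,fx=6,fy=6,interpolation=cv2.INTER_CUBIC))
cv2.imwrite("pics/q_both.png",np.hstack(b))
```

```text
[ 0.443  -0.3121  0.1065] [1.1  0.19 0.7 ]
```

View pics/q_wrist.png

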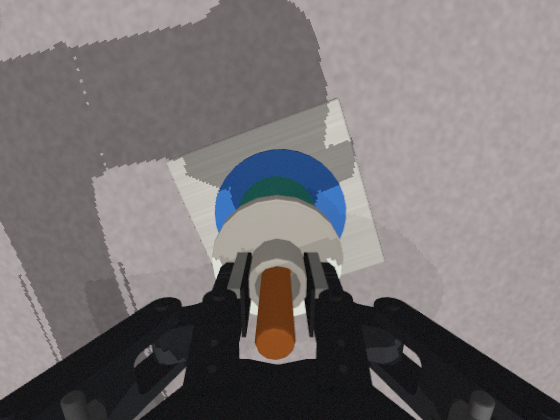

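View pics/q_both.png

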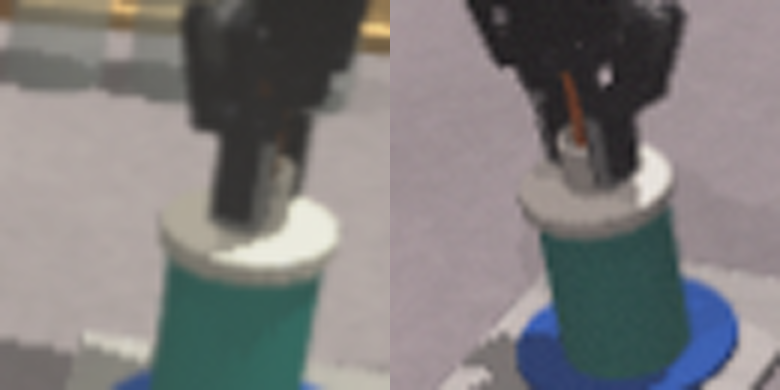

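The gripper holds the collar with the post free in the bore. Lifting slowly.

Call:
jog_arm(
  commands=[
    [[255, 0, 0, -0.002, 0, 0, 0], [255, 0, 0, -0.003, 0, 0, 0], [255, 0, 0, -0.004, 0, 0, 0], [255, 0, 0, -0.004, 0, 0, 0], [255, 0, 0, 0, 0, 0, 0]],
  ],
)

```text
time_s: 26.52
position: [0.4431, -0.3121, 0.1198]
tool_rot: [0.98, -0.197, 0.0, 0.0]
ft_force: [0.2, -0.7, -0.7]
gripper_width: 0.0253
```

Run:
```python
from h import *
s=r.observe();print(s["position"].round(4),s["ft_force"].round(2))
b=[]
for c in("side","scene"):
    im=r.capture(c)
    x,y=(325,85) if c=="side" else (145,125)
    b.append(cv2.resize(im[y:y+65,x:x+65,::-1],None,fx=6,fy=6,interpolation=cv2.INTER_CUBIC))
cv2.imwrite("pics/s_both.png",np.hstack(b))
```

```text
[ 0.4431 -0.3121  0.1198] [ 0.23 -0.75 -0.74]
```

View pics/s_both.png

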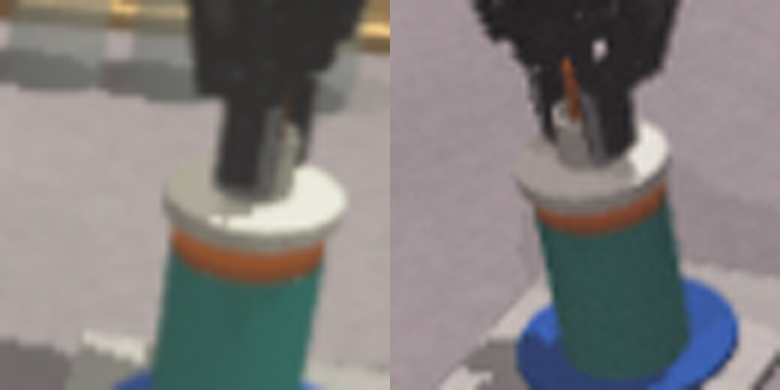

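The cover is rising alone, and the orange flange stays flat on the rim (force about 1 N, so only the cover's weight). Continuing up.

Call:
jog_arm(
  commands=[
    [[255, 0, 0, -0.005, 0, 0, 0], [255, 0, 0, -0.008, 0, 0, 0], [255, 0, 0, -0.01, 0, 0, 0], [255, 0, 0, -0.01, 0, 0, 0], [255, 0, 0, -0.01, 0, 0, 0], [255, 0, 0, -0.01, 0, 0, 0], [255, 0, 0, -0.01, 0, 0, 0], [255, 0, 0, -0.01, 0, 0, 0], [255, 0, 0, -0.01, 0, 0, 0], [255, 0, 0, -0.005, 0, 0, 0], [255, 0, 0, 0, 0, 0, 0], [255, 0, 0, 0, 0, 0, 0], [255, 0, 0, 0, 0, 0, 0]],
  ],
)

```text
time_s: 28.25
position: [0.4428, -0.312, 0.2068]
tool_rot: [0.98, -0.197, -0.0, -0.0]
ft_force: [-0.1, -0.1, -0.9]
gripper_width: 0.0254
```

Run:
```python
from h import *
s=r.observe();print(s["position"].round(4),s["ft_force"].round(2),s["dq"].round(4),s["gripper_width"])
b=[]
for c in("side","scene"):
    im=r.capture(c)
    x,y=(315,45) if c=="side" else (130,85)
    b.append(cv2.resize(im[y:y+115,x:x+80,::-1],None,fx=5,fy=5,interpolation=cv2.INTER_CUBIC))
    p=r.camera_params(c)
    for n in("collar_mid","post_mid","jar_mid"): print(c,n,[(np.round(d["centre"],1).tolist(),round(d["p"],2)) for d in r.landmark_of(c,n)[:3]])
    print("proj collar",proj(p,[.4431,-.3121,s["position"][2]-.1065+.114]),"post",proj(p,[.4425,-.311,.144]))
cv2.imwrite("pics/t_both.png",np.hstack(b))
im=r.capture("wrist");cv2.imwrite("pics/t_wrist.png",im[:,:,::-1])
```

```text
[ 0.4428 -0.312   0.2068] [-0.05 -0.09 -0.87] [-0.0011 -0.0007  0.0012  0.001  -0.0014 -0.0004] 0.025388400443057228
side collar_mid [([373.3, 73.9], 0.68)]
side post_mid [([366.7, 105.7], 0.96)]
side jar_mid [([363.2, 140.0], 0.93), ([267.1, 272.5], 0.81), ([361.1, 327.6], 0.79)]
proj collar [374.20954619  73.32867765] post [369.42284567 104.74192625]
scene collar_mid [([172.7, 119.1], 0.83)]
scene post_mid [([181.4, 141.2], 0.74), ([173.5, 118.9], 0.7)]
scene jar_mid [([371.2, 196.7], 0.87), ([345.5, 224.6], 0.68), ([179.3, 169.3], 0.63)]
proj collar [172.23175938 116.65545299] post [177.08918338 140.37125457]
```

View pics/t_both.png

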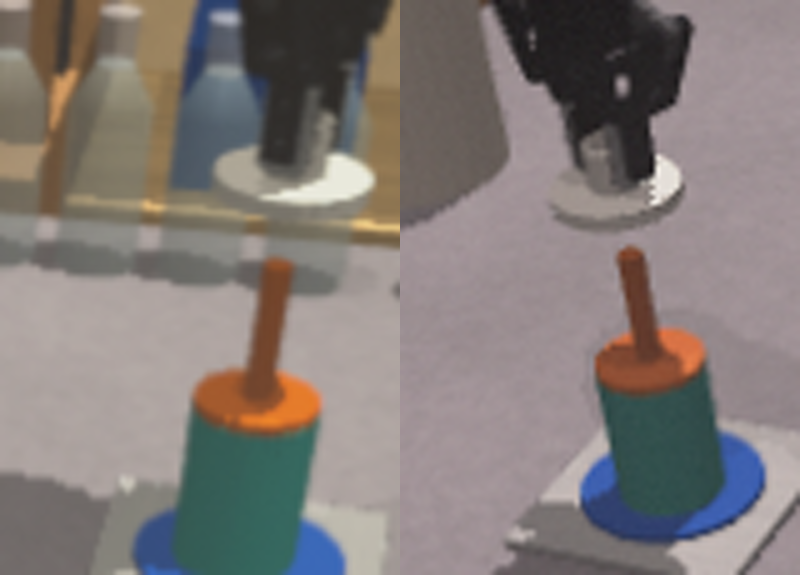

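View pics/t_wrist.png

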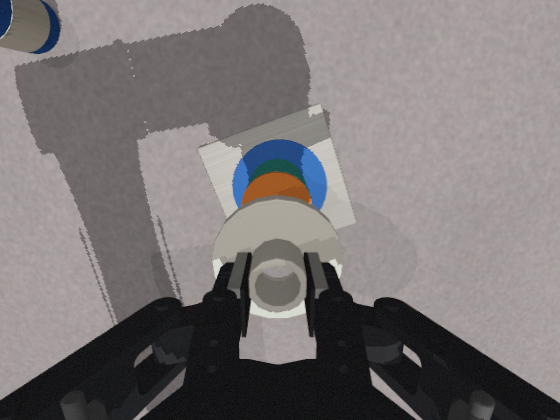

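Cover held level about 100 mm up. The post tip is well below it, and the orange lid sits flat on the jar. Handing in.

Run:
```python
from bench import r
print(r.observe()["time_s"],r.observe()["gripper_width"]);print(r.hand_in())
```

```text
28.7 0.025343110042146146
the job is handed in; nothing more can be done
None
```

I completed the whole sequence and handed it in at 28.7 s. The hand-in gives no verdict, so success rests on my own checks below.

- **Jar:** The middle-sized teal jar is on the blue pad and let go. My wrist-camera fit puts it about 4 mm from the pad's centre, against a limit of 22 mm.
- **Double lid:** I carried it as one piece by the post and lowered it until it touched, at a tool height of 0.131 m, which is where I expected it to be home. After I let go, the pictures showed it flat on the jar with the cover nested.
- **Cover:** I lifted it alone by its collar, about 100 mm. That puts collar_mid roughly 70 mm above post_mid, where at least 45 mm is needed. The grip reads 25 mm wide and the force is about 0.9 N, roughly the cover's weight. In the last side and scene views the cover is level and the orange lid is flat on the rim.
- **Bystanders:** The arm never went near the carton, bottle or tape. I did not re-measure their positions at the end.

**Where the checks disagreed:**
- The cameras differed by a few mm on the pad's centre, so I aimed for the mean.
- Before the lid went in, the side and scene views showed it about 1–2 mm off the jar's axis. One of my edge fits put it at 3.5 mm. I corrected by about 1 mm and it went in with no sideways force.
- The last scene view reported post_mid about 4 px (roughly 1 cm) from where I computed it, while the side view was within 3 px. I put that down to the network's error, because the lid looked properly seated in the pictures.

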